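# Make up two electronics lesson kits

## Task

Make up the two lesson kits from the stock in the middle of the table: the orange multimeter and the block battery go in the blue tray; the yellow gear motor, the round white switch and the two-cell holder go in the green tray. Lay each thing flat, face up, centred and square on its own dark outline in the tray, either way round, and let go. Leave the wooden lamp holder and the black buzzer where they are.

Things in the scene. Friction and masses are not known exactly. Their poses are not given: they have to be found in the camera images.
- blue_tray: Shallow blue tray, fixed; origin: centre of its underside. 250 mm along x, 130 mm along y, floor 4 mm thick, rim 8 mm high, 4 mm wide. Dark outlines painted on the floor, centred on its x axis (y = 0): the multimeter's (104 mm along the tray's y by 60 mm) at x = -45 mm and the block battery's (52 mm along y by 30 mm) at x = +65 mm. Both things lie with their length along the tray's y axis.
- green_tray: Shallow green tray, fixed; origin: centre of its underside. 250 mm along x, 130 mm along y, floor 4 mm thick, rim 8 mm high, 4 mm wide. Dark outlines painted on the floor, centred on its x axis (y = 0): the motor's (70 mm along the tray's y by 26 mm) at x = -75 mm, the switch's (a disc of 46 mm) at x = 0 and the cell holder's (64 mm along y by 38 mm) at x = +75 mm. Motor and holder lie with their length along the tray's y axis.
- meter_c (a point): Orange pocket multimeter with black face, green screen and grey dial: 100 mm long (x), 56 mm wide (y), 28 mm high (dial to 31 mm), about 200 g. Lies flat, loose. The point is its centre, half-way up; its x axis runs along its length, z up.
- block_battery_c (a point): Block battery, black with a copper-coloured end and two small steel terminals: 48 mm long (x), 26 mm wide (y), 18 mm high, about 45 g. Lies flat, loose. The point is its centre, half-way up; its x axis runs along its length, z up.
- motor_c (a point): Yellow gear motor with a steel end: 66 mm long (x), 22 mm wide (y), 22 mm high, about 40 g. Lies flat, loose. The point is its centre, half-way up; its x axis runs along its length, z up.
- cell_holder_c (a point): Black holder with two green round cells: 60 mm long (x), 34 mm wide (y), 16 mm high, about 65 g. Lies flat, loose. The point is its centre, half-way up; its x axis runs along its length, z up.
- switch_c (a point): Round white switch with a red rocker on top: disc of 42 mm diameter, 18 mm high (rocker to 20 mm), about 30 g; its yaw does not matter. Lies flat, loose. The point is its centre, half-way up, z up.
- lamp_c (a point): Lamp holder, to be left alone: wooden base 42 x 42 x 12 mm with a brass socket and small amber bulb, 38 mm high in all, loose. The point is its centre, half-way up.
- buzzer_c (a point): Buzzer, to be left alone: black disc of 30 mm diameter, 14 mm high, with a small white dot, loose. The point is its centre, half-way up.
Not all that is in view belongs to the job. What is shaped like the part that bears block_battery_c but purple or turquoise is not meant. What is shaped like the part that bears cell_holder_c but turquoise is not meant.

How it is judged (in metres and radians):
At the end, for the whole second after the job is handed in: Each of the five things rests flat on its tray floor (4 mm, 0.12 rad), centre within 13 mm of its outline's centre along each tray axis, length within 0.22 rad of the outline's (round switch: any yaw); all at rest and released; lamp holder and buzzer within 30 mm of their start (x of meter_c in the frame of blue_tray between -0.058 and -0.032 m and y of meter_c in the frame of blue_tray between -0.013 and 0.013 m and z of meter_c in the frame of blue_tray between 0.014 and 0.022 m and angle between each of meter_c, block_battery_c, motor_c, switch_c, cell_holder_c's own z axis and vertical below 0.12 rad and angle between the x axis of each of meter_c, block_battery_c and the y axis of blue_tray, either way round below 0.22 rad and x of block_battery_c in the frame of blue_tray between 0.052 and 0.078 m and y of block_battery_c in the frame of blue_tray between -0.013 and 0.013 m and z of block_battery_c in the frame of blue_tray between 0.009 and 0.017 m and x of motor_c in the frame of green_tray between -0.088 and -0.062 m and y of motor_c in the frame of green_tray between -0.013 and 0.013 m and z of motor_c in the frame of green_tray between 0.011 and 0.019 m and angle between the x axis of each of motor_c, cell_holder_c and the y axis of green_tray, either way round below 0.22 rad and x of switch_c in the frame of green_tray between -0.013 and 0.013 m and y of switch_c in the frame of green_tray between -0.013 and 0.013 m and z of switch_c in the frame of green_tray between 0.009 and 0.017 m and x of cell_holder_c in the frame of green_tray between 0.062 and 0.088 m and y of cell_holder_c in the frame of green_tray between -0.013 and 0.013 m and z of cell_holder_c in the frame of green_tray between 0.008 and 0.016 m and linear speed of each of meter, block_battery, motor, switch, cell_holder, lamp, buzzer below 0.02 m/s and distance of each of lamp_c, buzzer_c from where it was at the start of the episode below 0.03 m); the robot touches nothing.
It also fails if it takes over 112 s, if anything falls off the work surface, if the arm or the gripper's body presses on something with over 40 N, if the wrist force passes 120 N, or if a joint passes its speed limit or range.

## Robot

A 6-joint arm with a two-finger parallel gripper is mounted at the origin on the work surface. World frame = base frame: x ahead of the robot, y to its left, z up, the work surface at z = 0. Lengths are in m, angles in degrees, forces in N, time in s.
With the tool pointing down it reaches from about 0.35 to 0.875 m from the base axis. Payload 4.2 kg.
Tool frame: the origin (TCP) lies on the centre line of the jaws, within the pads' length; the fingertips stand 19 mm ahead of it and the grasp point (between the pads) is the TCP; x points along the fingers, y is the direction in which the jaws open and shut, and the axes are right-handed (so a half turn about x gives the same grasp; the last joint's range is limited). The gripper opens to 87 mm and grips with 3 to 60 N. Pads are 19 mm wide; open, the fingers measure 117 mm over their backs; the gripper's body (75 mm by 190 mm) begins 51 mm behind the grasp point.
Start: joints at [-62.303, 22.042, 0.453, 0, -68.411, -14.817], TCP at [0.139, -0.609, 0.242] pointing down, gripper open.
Joint ranges: [-179.83, 179.83], [-69.29, 118.12], [-61.27, 80.66], [-181.25, 117.63], [-171.15, -9.14], [-177.46, 177.46]. Speed limits (degrees/s): [159.86, 159.86, 180, 180, 180, 180].

## Interface

Orientations are given as a 3x3 rotation matrix whose columns are the frame's x, y, z axes.
In Python, from station import r, viewer, job, spotter gives the robot as it stands.
- The arm moves only by the tool play_rows, never from a script. Its argument "commands" is a list of rows, each an object of numbers: "fingers": the gripper command: -1 is fully open, 1 is shut, values between are in proportion; "tx", "ty", "tz": the shift along the tool's x, y, z normalised to -1 to 1, where 1 is 750 mm; "ax", "ay", "az": the turn, a rotation vector about the tool's x, y, z normalised to -1 to 1, where 1 is pi rad. In form: [{"fingers": .., "tx": .., "ty": .., "tz": .., "ax": .., "ay": .., "az": ..}, ...]. A call has 1 to 5 rows; each row is the pose to reach, as a shift and turn from the pose commanded when the call began, along the tool's axes at that moment, turning the shorter way round; what a row does not reach only later rows make up. A row lasts 1/12 s, in which the tool goes at most 41.7 mm and 7.16 degrees, less where a joint would pass 70% of its speed; a pose out of reach is approached as far as the arm can. A call with a number of a shift or a turn outside -1 to 1 is refused whole. A call with a gripper value outside its range is refused whole. The fingers move at their own pace and stop on an object; the grip force is fixed at half the most. Time passes only in rows, so rows that repeat a pose let the fingers close. It gives the time, the measured TCP pose, the force and the opening at its end, in the units of the state.
- r.sense(): the state, without advancing time (a new reading comes with each control period).
- viewer.capture(name): name is "scene" or "top"; returns a dict with "image" (420x560x3 uint8, red, green, blue), "fx", "fy", "cx", "cy" (pixels), "dist" ([k1, k2, p1, p2, k3] as OpenCV has them; the pictures are not rectified), "R" (3x3) and "t" (3): a world point X has camera coordinates R X + t. Camera axes: x right, y down, z forward; pixel columns grow to the right and rows downward; lengths in m; the calibration is good to about 2 mm. A picture is of the moment at which its call begins. There is no depth.
- job.finish_job(): hands the job in, once; it reports no verdict.
Trained networks look in a picture, given as the dict that the camera call returned (one of the last four; its "shot" number tells which), for a name from the list of things; names that differ only in an ending like _2 or _b are one class to them, and where a whole thing is asked for, a point or a joint stands for the part that bears it (a point fixed in the world has none). Each returns a list of dicts, best first, with "score" (0 to 1); they miss things now and then, are a little off and sometimes report something else, mostly with a low value. They report only what shows in the picture. A call takes as long as a camera call. They do not tell look-alikes from the thing itself.
- spotter.find_in(name, picture): "uv" ([column, row] in pixels, amid what is visible of it).
- spotter.silhouettes(name, picture): "region" (420x560 bool, what is visible of it) and "uv" ([column, row] in pixels, amid what is visible of it).
The state is a dict: "time_s": time; "joints": joint angles; "joint_velocities": joint speeds; "effort": joint torques, N m; "tcp_pos": TCP position; "ee_rot": TCP orientation; "wrist_force": force on the tool from outside, world axes, zero at the start; "moment": the same for the moment, N m; "gripper_width": opening from 0.0 (shut) to 1.0 (fully open).
Only numpy, scipy, OpenCV 4.12 (cv2) and the standard library are available. Lean on these libraries where they do the work, as an engineer would, in place of code of your own. Each camera call takes 0.05 s, during which the arm holds its last target. There are 200 camera calls.

## Working session

There is one attempt and no reset: what is moved stays moved. The work goes in short steps, Python scripts to look and compute and a tool call to move; the robot and the scene stay as the last step left them, time stands still between calls to the robot, and variables do not carry over. Pictures are saved under pics/ and viewed, about 12 in all and at most 16, crops included, and the job is handed in when it is done.

Besides the shell and the picture viewer there is one more tool, called after "Call:" by a JSON object that holds its "name" and its "arguments". play_rows: Moves the arm, as the interface text tells. Its arguments: {"type":"object","properties":{"commands":{"type":"array"}},"required":["commands"]}

```bash
mkdir -p pics; ls
cat > h.py <<'E'
import numpy as np, cv2
from station import r, viewer, job, spotter
def save(im,n): cv2.imwrite('pics/'+n+'.png',cv2.cvtColor(im,cv2.COLOR_RGB2BGR))
def K(p): return np.array([[p['fx'],0,p['cx']],[0,p['fy'],p['cy']],[0,0,1.]])
def toworld(p,uv,z):
    uv=np.asarray(uv,float).reshape(-1,1,2)
    n=cv2.undistortPoints(uv,K(p),np.array(p['dist'],float))[:,0]
    R=np.array(p['R']);t=np.array(p['t']);c=-R.T@t
    d=np.c_[n,np.ones(len(n))]@R
    return c+d*((z-c[2])/d[:,2])[:,None]
def topix(p,X):
    R=np.array(p['R']);t=np.array(p['t'])
    return cv2.projectPoints(np.asarray(X,float).reshape(-1,1,3),cv2.Rodrigues(R)[0],t,K(p),np.array(p['dist'],float))[0][:,0]
E
python3 - <<'E'
from h import *
s=r.sense();print(s['time_s'],s['tcp_pos'],np.round(s['ee_rot'],3).tolist())
for n in('top','scene'):
    p=viewer.capture(n);save(p['image'],n+'0')
    R=np.array(p['R']);print(n,'cam',-R.T@np.array(p['t']),p['fx'])
    for k in ['blue_tray','green_tray','meter_c','block_battery_c','motor_c','cell_holder_c','switch_c','lamp_c','buzzer_c']:
        print(k,[(np.round(d['uv']).tolist(),round(d['score'],2)) for d in spotter.find_in(k,p)][:5])
E
```

```text
pics
0.0 [ 0.13919364 -0.60872969  0.24044155] [[-0.001, -0.223, 0.975], [0.002, 0.975, 0.223], [-1.0, 0.002, -0.0]]
top cam [ 0.40969285 -0.00993663  0.94217988] 430.78385132678653
blue_tray [([413.0, 248.0], 0.7)]
green_tray [([125.0, 262.0], 0.74)]
meter_c []
block_battery_c [([313.0, 122.0], 0.85), ([338.0, 144.0], 0.56)]
motor_c [([223.0, 175.0], 0.85)]
cell_holder_c [([320.0, 225.0], 0.88), ([263.0, 318.0], 0.61)]
switch_c [([219.0, 276.0], 0.72)]
lamp_c [([276.0, 225.0], 0.85)]
buzzer_c [([220.0, 223.0], 0.5)]
scene cam [1.15650414 0.07025286 0.60567787] 398.5217142407877
blue_tray [([150.0, 213.0], 0.75)]
green_tray [([428.0, 231.0], 0.91)]
meter_c [([240.0, 198.0], 0.8)]
block_battery_c [([190.0, 292.0], 0.74), ([224.0, 266.0], 0.71)]
motor_c [([330.0, 278.0], 0.75), ([238.0, 198.0], 0.28)]
cell_holder_c [([302.0, 181.0], 0.83), ([234.0, 226.0], 0.62), ([237.0, 203.0], 0.58)]
switch_c [([334.0, 204.0], 0.8)]
lamp_c [([276.0, 230.0], 0.91)]
buzzer_c [([334.0, 239.0], 0.56), ([236.0, 227.0], 0.18)]
```

Run:
```python
import cv2
a=cv2.imread('pics/top0.png');c=a[90:370,50:500]
cv2.imwrite('pics/t0c.png',cv2.resize(c,None,fx=1.75,fy=1.75,interpolation=cv2.INTER_CUBIC))
```

```text
(no output)
```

View pics/t0c.png

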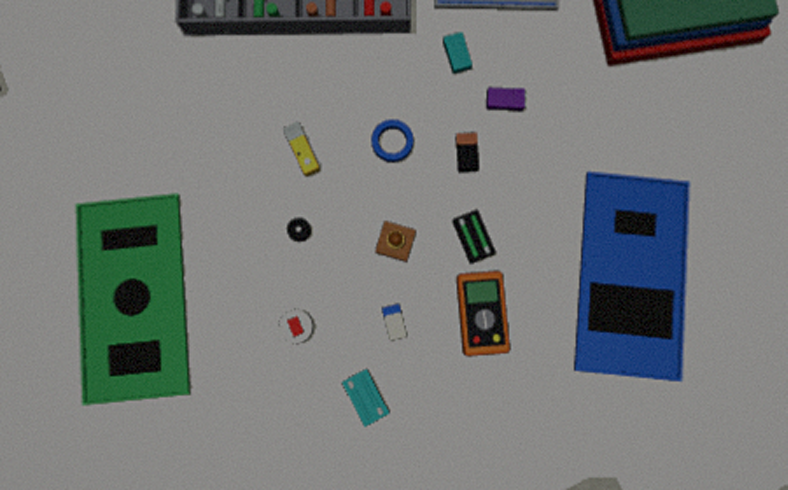

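View pics/scene0.png

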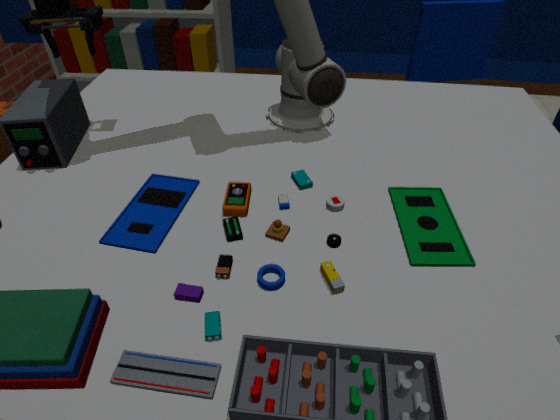

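```bash
cat >> h.py <<'E'
def rect(p,mask_or_cnt,z):
    c=mask_or_cnt
    X=toworld(p,c.reshape(-1,2),z)[:,:2].astype(np.float32)
    (cx,cy),(w,h),a=cv2.minAreaRect(X*1000)
    if w<h: w,h,a=h,w,a+90   # a = direction of long side
    m=cv2.moments((X*1000).reshape(-1,1,2))
    return cx,cy,w,h,(a+90)%180-90,m['m10']/m['m00'],m['m01']/m['m00']
def blobs(p,amin=60):
    im=cv2.GaussianBlur(p['image'],(3,3),0).astype(int)
    tab=cv2.medianBlur(p['image'],5); hsv=cv2.cvtColor(cv2.GaussianBlur(p['image'],(3,3),0),cv2.COLOR_RGB2HSV)
    return hsv
E
python3 - <<'E'
from h import *
p=viewer.capture('top')
im=cv2.resize(p['image'],None,fx=3,fy=3,interpolation=cv2.INTER_CUBIC);im=cv2.GaussianBlur(im,(5,5),0)
hsv=cv2.cvtColor(im,cv2.COLOR_RGB2HSV)
def sub(c): return (c.astype(float)-1)/3
dark=(hsv[...,2]<55).astype(np.uint8)
obj=((hsv[...,1]>70)|(hsv[...,2]<75)).astype(np.uint8)
obj=cv2.morphologyEx(obj,cv2.MORPH_CLOSE,np.ones((7,7)))
seeds=dict(meter=(327,270,.020),battery=(317,177,.012),motor=(223,175,.014),holder=(320,225,.011),lamp=(276,227,.006),buzzer=(220,223,.01),blue=(413,248,.008),green=(125,262,.008))
def rep(k,m,u,v,z):
    n,l,st,_=cv2.connectedComponentsWithStats(m)
    y0,x0=3*v,3*u
    w=l[y0-9:y0+10,x0-9:x0+10];i=np.bincount(w[w>0]).argmax() if (w>0).any() else 0
    if i==0: print(k,'none');return
    c=max(cv2.findContours((l==i).astype(np.uint8),cv2.RETR_EXTERNAL,cv2.CHAIN_APPROX_NONE)[0],key=len)
    print(k,np.round(rect(p,sub(c),z),1))
for k,(u,v,z) in seeds.items(): rep(k,obj,u,v,z)
for k,u,v in [('o_meter',410,267),('o_batt',413,217),('o_motor',124,226),('o_switch',125,260),('o_hold',126,294)]: rep(k,dark,u,v,.004)
for n in ('switch_c','meter_c'):
    for d in spotter.silhouettes(n,p)[:2]:
        c=max(cv2.findContours(d['region'].astype(np.uint8),cv2.RETR_EXTERNAL,cv2.CHAIN_APPROX_NONE)[0],key=len)
        print(n,d['score'],np.round(d['uv']),np.round(rect(p,c.astype(float),.009),1), cv2.minEnclosingCircle(c))
c=cv2.resize(p['image'][150:310,195:355],None,fx=4,fy=4,interpolation=cv2.INTER_CUBIC)[:,:];save(cv2.resize(c,(600,600)),'conf')
E
```

```text
meter [ 450.5 -114.2  100.3   57.5    3.7  450.5 -114.4]
battery [ 653.7 -101.5   51.4   27.4    2.9  653.7 -101.3]
motor [651.1 105.2  53.   22.8  24.6 651.4 105.3]
holder [ 545.7 -106.6   60.9   35.7   21.2  545.6 -106.6]
lamp [541.5  -8.9  42.1  41.8 -17.2 541.6  -8.9]
buzzer [556.4 111.7  30.   29.6 -89.4 556.5 111.6]
blue [ 497.3 -303.9  250.8  131.8   -6.4  497.3 -303.8]
green [474.8 318.4 249.9 132.4   5.2 474.7 318.4]
o_meter [ 452.5 -299.3  103.2   59.4   83.6  452.4 -299.4]
o_batt [ 562.  -311.4   51.    29.1   84.3  561.9 -311.5]
o_motor [549.3 326.6  69.8  25.5 -84.5 549.4 326.8]
o_switch [474.9 319.9  44.4  43.9 -43.8 474.6 319.8]
o_hold [400.2 312.8  63.6  38.6 -84.6 400.1 312.7]
switch_c 0.79 [221. 277.] [437.1 114.6  41.   38.3  89.5 437.6 114.1] ((218.77978515625, 275.50518798828125), 9.89348316192627)
meter_c 0.97 [327. 267.] [ 451.2 -115.3  101.9   58.4    4.   451.1 -115.5] ((325.5, 269.0), 26.348724365234375)
```

View pics/conf.png

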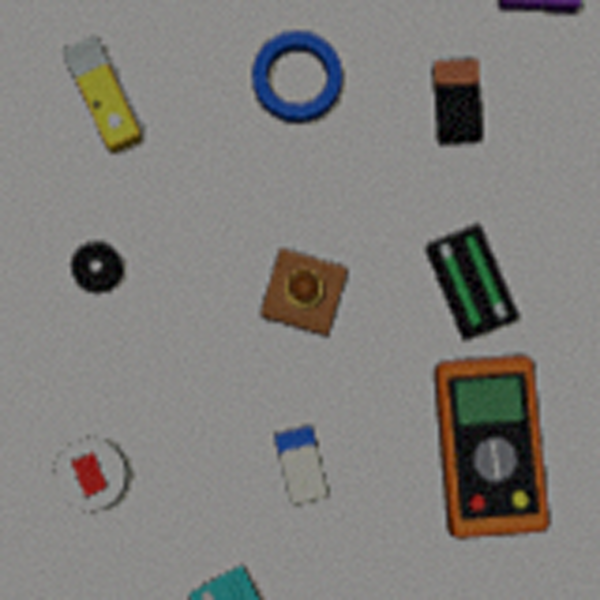

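```bash
cat >> h.py <<'E'
from scipy.spatial.transform import Rotation as Ro
def Rd(psi):  # tool x down, z at psi from world x
    q=np.radians(psi);z=np.array([np.cos(q),np.sin(q),0]);x=np.array([0,0,-1.]);return np.c_[x,np.cross(z,x),z]
def go(x,y,z,psi,R0=None,p0=None):
    s=r.sense()
    if R0 is None: R0=np.array(s['ee_rot']);p0=np.array(s['tcp_pos'])
    T=np.array([x,y,z])/1000
    d=R0.T@(T-p0)/.75; Rt=Rd(psi); a=Ro.from_matrix(R0.T@Rt).as_rotvec()/np.pi
    print('t%.2f'%s['time_s'],'rows: t',np.round(d,4).tolist(),'a',np.round(a,4).tolist(),'nrows',round(max(np.linalg.norm(d)*750/41.7,np.linalg.norm(a)*180/7.16),1),'w%.3f'%s['gripper_width'],'psi %.1f'%np.degrees(np.arctan2(R0[1,2],R0[0,2])),'tcp',np.round(s['tcp_pos']*1000,1).tolist())
    return Rt,T
E
python3 - <<'E'
from h import *
go(450.5,-114.3,120,3.7)
go(450.5,-114.3,240,3.7)
E
```

```text
t1.15 rows: t [0.1621, 0.5509, 0.5516] a [0.051, 0.0, -0.0] nrows 14.3 w0.997 psi 12.9 tcp [139.3, -609.2, 241.6]
t1.15 rows: t [0.0021, 0.5509, 0.5516] a [0.051, 0.0, -0.0] nrows 14.0 w0.997 psi 12.9 tcp [139.3, -609.2, 241.6]
```

Call:
{"name": "play_rows", "arguments": {"commands": [{"fingers": -1,"tx": 0.162,"ty": 0.551,"tz": 0.552,"ax": 0.051,"ay": 0,"az": 0},{"fingers": -1,"tx": 0.162,"ty": 0.551,"tz": 0.552,"ax": 0.051,"ay": 0,"az": 0},{"fingers": -1,"tx": 0.162,"ty": 0.551,"tz": 0.552,"ax": 0.051,"ay": 0,"az": 0},{"fingers": -1,"tx": 0.162,"ty": 0.551,"tz": 0.552,"ax": 0.051,"ay": 0,"az": 0},{"fingers": -1,"tx": 0.162,"ty": 0.551,"tz": 0.552,"ax": 0.051,"ay": 0,"az": 0}]}}

```text
time_s: 1.57
tcp_pos: [0.2482, -0.4356, 0.1991]
ee_rot: [[0.0, -0.064, 0.998], [-0.0, 0.998, 0.064], [-1.0, -0.001, 0.0]]
wrist_force: [2.1, 0.5, 0.9]
gripper_width: 1.0
```

```bash
python3 -c "
from h import *
go(450.5,-114.3,120,3.7)"
```

```text
t1.57 rows: t [0.1054, 0.4103, 0.2965] a [-0.0002, 0.0001, 0.0002] nrows 9.3 w1.000 psi 3.7 tcp [248.2, -435.6, 199.1]
```

Call:
{"name": "play_rows", "arguments": {"commands": [{"fingers": -1,"tx": 0.105,"ty": 0.41,"tz": 0.297,"ax": 0,"ay": 0,"az": 0},{"fingers": -1,"tx": 0.105,"ty": 0.41,"tz": 0.297,"ax": 0,"ay": 0,"az": 0},{"fingers": -1,"tx": 0.105,"ty": 0.41,"tz": 0.297,"ax": 0,"ay": 0,"az": 0},{"fingers": -1,"tx": 0.105,"ty": 0.41,"tz": 0.297,"ax": 0,"ay": 0,"az": 0},{"fingers": -1,"tx": 0.105,"ty": 0.41,"tz": 0.297,"ax": 0,"ay": 0,"az": 0}]}}

```text
time_s: 1.98
tcp_pos: [0.3573, -0.2628, 0.1571]
ee_rot: [[0.001, -0.065, 0.998], [-0.001, 0.998, 0.065], [-1.0, -0.001, 0.001]]
wrist_force: [1.0, -0.9, -0.7]
gripper_width: 1.002
```

Call:
{"name": "play_rows", "arguments": {"commands": [{"fingers": -1,"tx": 0.049,"ty": 0.19,"tz": 0.137,"ax": 0,"ay": 0,"az": 0},{"fingers": -1,"tx": 0.049,"ty": 0.19,"tz": 0.137,"ax": 0,"ay": 0,"az": 0},{"fingers": -1,"tx": 0.049,"ty": 0.19,"tz": 0.137,"ax": 0,"ay": 0,"az": 0},{"fingers": -1,"tx": 0.049,"ty": 0.19,"tz": 0.137,"ax": 0,"ay": 0,"az": 0},{"fingers": -1,"tx": 0.049,"ty": 0.19,"tz": 0.137,"ax": 0,"ay": 0,"az": 0}]}}

```text
time_s: 2.4
tcp_pos: [0.4524, -0.1122, 0.1198]
ee_rot: [[0.001, -0.069, 0.998], [-0.0, 0.998, 0.069], [-1.0, -0.0, 0.001]]
wrist_force: [0.7, 0.2, -0.7]
gripper_width: 0.998
```

Run:
```python
from h import *
go(450.5,-114.3,24,3.7)
p=viewer.capture('scene');c=p['image'][130:330,150:420];save(cv2.resize(c,None,fx=2.8,fy=2.8,interpolation=cv2.INTER_CUBIC),'above')
```

```text
t2.40 rows: t [0.1277, -0.0027, -0.0029] a [0.0015, 0.0005, 0.0] nrows 2.3 w0.998 psi 4.0 tcp [452.4, -112.2, 119.8]
```

View pics/above.png

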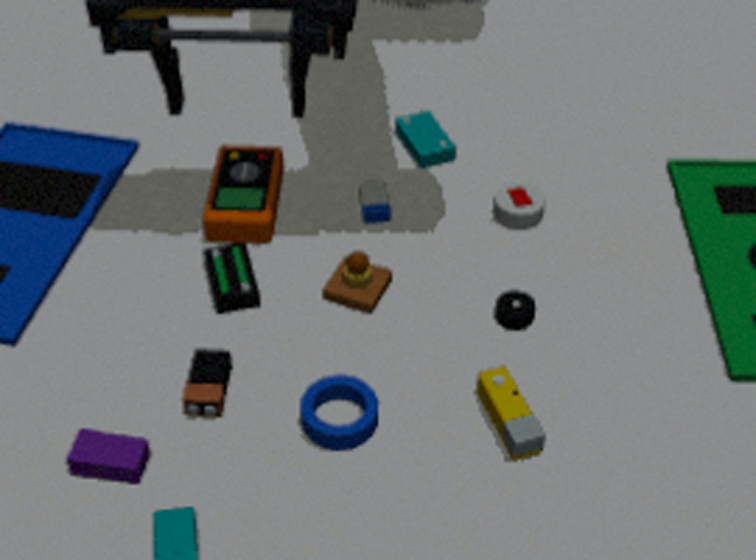

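Call:
{"name": "play_rows", "arguments": {"commands": [{"fingers": -1,"tx": 0.05,"ty": -0.0027,"tz": -0.003,"ax": 0,"ay": 0,"az": 0},{"fingers": -1,"tx": 0.1,"ty": -0.0027,"tz": -0.003,"ax": 0,"ay": 0,"az": 0},{"fingers": -1,"tx": 0.128,"ty": -0.0027,"tz": -0.003,"ax": 0,"ay": 0,"az": 0},{"fingers": -1,"tx": 0.128,"ty": -0.0027,"tz": -0.003,"ax": 0,"ay": 0,"az": 0},{"fingers": 1,"tx": 0.128,"ty": -0.0027,"tz": -0.003,"ax": 0,"ay": 0,"az": 0}]}}

```text
time_s: 2.87
tcp_pos: [0.4472, -0.1184, 0.024]
ee_rot: [[-0.002, -0.064, 0.998], [-0.0, 0.998, 0.064], [-1.0, -0.0, -0.002]]
wrist_force: [0.0, -1.2, 0.8]
gripper_width: 0.973
```

Call:
{"name": "play_rows", "arguments": {"commands": [{"fingers": 1,"tx": 0,"ty": 0,"tz": 0,"ax": 0,"ay": 0,"az": 0},{"fingers": 1,"tx": 0,"ty": 0,"tz": 0,"ax": 0,"ay": 0,"az": 0},{"fingers": 1,"tx": 0,"ty": 0,"tz": 0,"ax": 0,"ay": 0,"az": 0},{"fingers": 1,"tx": 0,"ty": 0,"tz": 0,"ax": 0,"ay": 0,"az": 0},{"fingers": 1,"tx": 0,"ty": 0,"tz": 0,"ax": 0,"ay": 0,"az": 0}]}}

```text
time_s: 3.28
tcp_pos: [0.4483, -0.1177, 0.0252]
ee_rot: [[0.002, -0.065, 0.998], [0.0, 0.998, 0.065], [-1.0, 0.0, 0.002]]
wrist_force: [-0.8, 2.7, 5.6]
gripper_width: 0.638
```

Call:
{"name": "play_rows", "arguments": {"commands": [{"fingers": 1,"tx": 0,"ty": 0,"tz": 0,"ax": 0,"ay": 0,"az": 0},{"fingers": 1,"tx": -0.04,"ty": 0,"tz": 0,"ax": 0,"ay": 0,"az": 0},{"fingers": 1,"tx": -0.08,"ty": 0,"tz": 0,"ax": 0,"ay": 0,"az": 0},{"fingers": 1,"tx": -0.08,"ty": 0,"tz": 0,"ax": 0,"ay": 0,"az": 0},{"fingers": 1,"tx": -0.08,"ty": 0,"tz": 0,"ax": 0,"ay": 0,"az": 0}]}}

```text
time_s: 3.7
tcp_pos: [0.4483, -0.1178, 0.0855]
ee_rot: [[0.004, -0.064, 0.998], [0.0, 0.998, 0.064], [-1.0, 0.0, 0.004]]
wrist_force: [-0.4, 0.1, -2.0]
gripper_width: 0.638
```

Run:
```python
from h import *
R,T=go(452.5,-299.3,84,83.6)
```

```text
t3.70 rows: t [0.0018, -0.2419, -0.01] a [-0.444, 0.001, 0.0007] nrows 11.2 w0.638 psi 3.7 tcp [448.3, -117.8, 85.5]
```

Call:
{"name": "play_rows", "arguments": {"commands": [{"fingers": 1,"tx": 0.002,"ty": -0.244,"tz": -0.01,"ax": -0.444,"ay": 0,"az": 0},{"fingers": 1,"tx": 0.002,"ty": -0.244,"tz": -0.01,"ax": -0.444,"ay": 0,"az": 0},{"fingers": 1,"tx": 0.002,"ty": -0.244,"tz": -0.01,"ax": -0.444,"ay": 0,"az": 0},{"fingers": 1,"tx": 0.002,"ty": -0.244,"tz": -0.01,"ax": -0.444,"ay": 0,"az": 0},{"fingers": 1,"tx": 0.002,"ty": -0.244,"tz": -0.01,"ax": -0.444,"ay": 0,"az": 0}]}}

```text
time_s: 4.12
tcp_pos: [0.4506, -0.2979, 0.0809]
ee_rot: [[-0.004, -0.573, 0.819], [0.002, 0.819, 0.573], [-1.0, 0.003, -0.002]]
wrist_force: [1.5, -0.1, -1.4]
gripper_width: 0.637
```

Call:
{"name": "play_rows", "arguments": {"commands": [{"fingers": 1,"tx": 0,"ty": 0,"tz": 0,"ax": -0.245,"ay": 0,"az": 0},{"fingers": 1,"tx": 0,"ty": 0,"tz": 0,"ax": -0.245,"ay": 0,"az": 0},{"fingers": 1,"tx": 0,"ty": 0,"tz": 0,"ax": -0.245,"ay": 0,"az": 0},{"fingers": 1,"tx": 0,"ty": 0,"tz": 0,"ax": -0.245,"ay": 0,"az": 0},{"fingers": 1,"tx": 0,"ty": 0,"tz": 0,"ax": -0.245,"ay": 0,"az": 0}]}}

```text
time_s: 4.53
tcp_pos: [0.4505, -0.2965, 0.0806]
ee_rot: [[-0.004, -0.944, 0.33], [0.002, 0.33, 0.944], [-1.0, 0.004, 0.0]]
wrist_force: [-0.2, -0.3, -3.0]
gripper_width: 0.639
```

Call:
{"name": "play_rows", "arguments": {"commands": [{"fingers": 1,"tx": 0,"ty": 0,"tz": 0,"ax": -0.046,"ay": 0,"az": 0},{"fingers": 1,"tx": 0,"ty": 0,"tz": 0,"ax": -0.046,"ay": 0,"az": 0},{"fingers": 1,"tx": 0,"ty": 0,"tz": 0,"ax": -0.046,"ay": 0,"az": 0},{"fingers": 1,"tx": 0,"ty": 0,"tz": 0,"ax": -0.046,"ay": 0,"az": 0}]}}

```text
time_s: 4.87
tcp_pos: [0.4514, -0.2966, 0.0818]
ee_rot: [[-0.002, -0.98, 0.198], [0.001, 0.198, 0.98], [-1.0, 0.002, 0.0]]
wrist_force: [-0.5, 0.2, -1.9]
gripper_width: 0.64
```

Run:
```python
from h import *
R,T=go(452.5,-301.5,30,83.6)
```

```text
t4.87 rows: t [0.069, -0.0028, -0.0062] a [-0.0279, 0.0002, -0.0007] nrows 1.2 w0.640 psi 78.6 tcp [451.4, -296.6, 81.8]
```

Call:
{"name": "play_rows", "arguments": {"commands": [{"fingers": 1,"tx": 0,"ty": -0.003,"tz": -0.006,"ax": -0.028,"ay": 0,"az": 0},{"fingers": 1,"tx": 0.04,"ty": -0.003,"tz": -0.006,"ax": -0.028,"ay": 0,"az": 0},{"fingers": 1,"tx": 0.06,"ty": -0.003,"tz": -0.006,"ax": -0.028,"ay": 0,"az": 0},{"fingers": 1,"tx": 0.069,"ty": -0.003,"tz": -0.006,"ax": -0.028,"ay": 0,"az": 0},{"fingers": 1,"tx": 0.069,"ty": -0.003,"tz": -0.006,"ax": -0.028,"ay": 0,"az": 0}]}}

```text
time_s: 5.28
tcp_pos: [0.4526, -0.3014, 0.03]
ee_rot: [[-0.003, -0.994, 0.11], [0.001, 0.11, 0.994], [-1.0, 0.003, 0.0]]
wrist_force: [-0.2, -1.0, -1.1]
gripper_width: 0.637
```

Run:
```python
from h import *
R,T=go(452.5,-301.5,29,83.6)
print(r.sense()['wrist_force'])
```

```text
t5.28 rows: t [0.0014, 0.0001, -0.0001] a [0.0006, 0.0001, -0.001] nrows 0.0 w0.637 psi 83.7 tcp [452.6, -301.4, 30.0]
[-0.21594397 -0.9716952  -1.06960881]
```

Call:
{"name": "play_rows", "arguments": {"commands": [{"fingers": -0.6,"tx": 0.002,"ty": 0,"tz": 0,"ax": 0,"ay": 0,"az": 0},{"fingers": -0.6,"tx": 0.002,"ty": 0,"tz": 0,"ax": 0,"ay": 0,"az": 0},{"fingers": -0.6,"tx": 0.002,"ty": 0,"tz": 0,"ax": 0,"ay": 0,"az": 0},{"fingers": -0.6,"tx": 0.002,"ty": 0,"tz": 0,"ax": 0,"ay": 0,"az": 0},{"fingers": -0.6,"tx": 0.002,"ty": 0,"tz": 0,"ax": 0,"ay": 0,"az": 0}]}}

```text
time_s: 5.7
tcp_pos: [0.4538, -0.3018, 0.03]
ee_rot: [[0.001, -0.994, 0.108], [-0.0, 0.108, 0.994], [-1.0, -0.001, -0.0]]
wrist_force: [0.2, -0.1, -0.7]
gripper_width: 0.795
```

Call:
{"name": "play_rows", "arguments": {"commands": [{"fingers": -0.6,"tx": -0.04,"ty": 0,"tz": 0,"ax": 0,"ay": 0,"az": 0},{"fingers": -0.6,"tx": -0.1,"ty": 0,"tz": 0,"ax": 0,"ay": 0,"az": 0},{"fingers": -0.6,"tx": -0.1,"ty": 0,"tz": 0,"ax": 0,"ay": 0,"az": 0},{"fingers": -0.6,"tx": -0.1,"ty": 0,"tz": 0,"ax": 0,"ay": 0,"az": 0}]}}

```text
time_s: 6.03
tcp_pos: [0.4555, -0.3024, 0.1079]
ee_rot: [[0.007, -0.994, 0.108], [-0.003, 0.108, 0.994], [-1.0, -0.008, -0.002]]
wrist_force: [0.1, -0.1, 0.4]
gripper_width: 0.797
```

Run:
```python
from h import *
R,T=go(545.7,-106.6,100,21.2)
```

```text
t6.03 rows: t [0.0108, -0.0912, 0.2726] a [0.3477, 0.0008, 0.0025] nrows 8.7 w0.797 psi 83.8 tcp [455.5, -302.4, 107.9]
```

Call:
{"name": "play_rows", "arguments": {"commands": [{"fingers": -0.38,"tx": 0.01,"ty": -0.09,"tz": 0.273,"ax": 0.347,"ay": 0,"az": 0},{"fingers": -0.38,"tx": 0.01,"ty": -0.09,"tz": 0.273,"ax": 0.347,"ay": 0,"az": 0},{"fingers": -0.38,"tx": 0.01,"ty": -0.09,"tz": 0.273,"ax": 0.347,"ay": 0,"az": 0},{"fingers": -0.38,"tx": 0.01,"ty": -0.09,"tz": 0.273,"ax": 0.347,"ay": 0,"az": 0},{"fingers": -0.38,"tx": 0.01,"ty": -0.09,"tz": 0.273,"ax": 0.347,"ay": 0,"az": 0}]}}

```text
time_s: 6.45
tcp_pos: [0.5317, -0.1277, 0.0969]
ee_rot: [[-0.002, -0.775, 0.632], [0.0, 0.632, 0.775], [-1.0, 0.002, -0.001]]
wrist_force: [-0.1, -0.3, -0.2]
gripper_width: 0.694
```

Run:
```python
from h import *
R,T=go(545.7,-106.6,100,21.2)
```

```text
t6.45 rows: t [-0.0042, 0.0033, 0.0335] a [0.1644, -0.0005, -0.0004] nrows 4.1 w0.694 psi 50.8 tcp [531.7, -127.7, 96.9]
```

Call:
{"name": "play_rows", "arguments": {"commands": [{"fingers": -0.38,"tx": -0.004,"ty": 0.003,"tz": 0.033,"ax": 0.164,"ay": 0,"az": 0},{"fingers": -0.38,"tx": -0.004,"ty": 0.003,"tz": 0.033,"ax": 0.164,"ay": 0,"az": 0},{"fingers": -0.38,"tx": -0.004,"ty": 0.003,"tz": 0.033,"ax": 0.164,"ay": 0,"az": 0},{"fingers": -0.38,"tx": -0.004,"ty": 0.003,"tz": 0.033,"ax": 0.164,"ay": 0,"az": 0},{"fingers": -0.38,"tx": -0.004,"ty": 0.003,"tz": 0.033,"ax": 0.164,"ay": 0,"az": 0}]}}

```text
time_s: 6.87
tcp_pos: [0.5451, -0.1081, 0.0997]
ee_rot: [[-0.002, -0.367, 0.93], [0.0, 0.93, 0.367], [-1.0, 0.001, -0.002]]
wrist_force: [-0.7, 0.0, 0.3]
gripper_width: 0.693
```

Run:
```python
from h import *
R,T=go(545.7,-106.6,22.5,21.2)
```

```text
t6.87 rows: t [0.1029, 0.0015, 0.0017] a [0.0017, -0.0007, -0.0003] nrows 1.9 w0.693 psi 21.5 tcp [545.1, -108.1, 99.7]
```

Call:
{"name": "play_rows", "arguments": {"commands": [{"fingers": -0.38,"tx": 0.05,"ty": 0.0015,"tz": 0.0015,"ax": 0,"ay": 0,"az": 0},{"fingers": -0.38,"tx": 0.09,"ty": 0.0015,"tz": 0.0015,"ax": 0,"ay": 0,"az": 0},{"fingers": -0.38,"tx": 0.103,"ty": 0.0015,"tz": 0.0015,"ax": 0,"ay": 0,"az": 0},{"fingers": -0.38,"tx": 0.103,"ty": 0.0015,"tz": 0.0015,"ax": 0,"ay": 0,"az": 0},{"fingers": 1,"tx": 0.103,"ty": 0.0015,"tz": 0.0015,"ax": 0,"ay": 0,"az": 0}]}}

```text
time_s: 7.28
tcp_pos: [0.5464, -0.1073, 0.0233]
ee_rot: [[-0.001, -0.371, 0.929], [-0.0, 0.929, 0.371], [-1.0, 0.0, -0.001]]
wrist_force: [-0.9, 0.1, -0.1]
gripper_width: 0.668
```

Call:
{"name": "play_rows", "arguments": {"commands": [{"fingers": 1,"tx": 0,"ty": 0,"tz": 0,"ax": 0,"ay": 0,"az": 0},{"fingers": 1,"tx": 0,"ty": 0,"tz": 0,"ax": 0,"ay": 0,"az": 0},{"fingers": 1,"tx": 0,"ty": 0,"tz": 0,"ax": 0,"ay": 0,"az": 0},{"fingers": 1,"tx": 0,"ty": 0,"tz": 0,"ax": 0,"ay": 0,"az": 0},{"fingers": 1,"tx": 0,"ty": 0,"tz": 0,"ax": 0,"ay": 0,"az": 0}]}}

```text
time_s: 7.7
tcp_pos: [0.5468, -0.107, 0.0243]
ee_rot: [[0.001, -0.369, 0.929], [0.0, 0.929, 0.369], [-1.0, -0.0, 0.001]]
wrist_force: [-0.1, 0.2, 2.0]
gripper_width: 0.391
```

Call:
{"name": "play_rows", "arguments": {"commands": [{"fingers": 1,"tx": 0,"ty": 0,"tz": 0,"ax": 0,"ay": 0,"az": 0},{"fingers": 1,"tx": -0.05,"ty": 0,"tz": 0,"ax": 0,"ay": 0,"az": 0},{"fingers": 1,"tx": -0.1,"ty": 0,"tz": 0,"ax": 0,"ay": 0,"az": 0},{"fingers": 1,"tx": -0.1,"ty": 0,"tz": 0,"ax": 0,"ay": 0,"az": 0},{"fingers": 1,"tx": -0.1,"ty": 0,"tz": 0,"ax": 0,"ay": 0,"az": 0}]}}

```text
time_s: 8.12
tcp_pos: [0.5481, -0.1069, 0.1011]
ee_rot: [[0.006, -0.369, 0.929], [0.001, 0.929, 0.369], [-1.0, -0.002, 0.006]]
wrist_force: [-0.5, 0.5, -2.0]
gripper_width: 0.391
```

Run:
```python
from h import *
R,T=go(400.2,312.8,90,95.4)
```

```text
t8.12 rows: t [0.014, 0.5929, 0.0232] a [-0.4097, 0.0012, 0.0016] nrows 10.7 w0.391 psi 21.7 tcp [548.1, -106.9, 101.1]
```

Call:
{"name": "play_rows", "arguments": {"commands": [{"fingers": 1,"tx": 0.013,"ty": 0.593,"tz": 0.023,"ax": -0.41,"ay": 0,"az": 0},{"fingers": 1,"tx": 0.013,"ty": 0.593,"tz": 0.023,"ax": -0.41,"ay": 0,"az": 0},{"fingers": 1,"tx": 0.013,"ty": 0.593,"tz": 0.023,"ax": -0.41,"ay": 0,"az": 0},{"fingers": 1,"tx": 0.013,"ty": 0.593,"tz": 0.023,"ax": -0.41,"ay": 0,"az": 0},{"fingers": 1,"tx": 0.013,"ty": 0.593,"tz": 0.023,"ax": -0.41,"ay": 0,"az": 0}]}}

```text
time_s: 8.53
tcp_pos: [0.4754, 0.0903, 0.0929]
ee_rot: [[-0.002, -0.846, 0.533], [-0.001, 0.533, 0.846], [-1.0, 0.001, -0.002]]
wrist_force: [1.2, 0.1, -1.2]
gripper_width: 0.386
```

Run:
```python
from h import *
R,T=go(400.2,312.8,90,95.4)
```

```text
t8.53 rows: t [0.0038, 0.2431, 0.1974] a [-0.2091, -0.0005, -0.0007] nrows 5.6 w0.386 psi 57.8 tcp [475.4, 90.3, 92.9]
```

Call:
{"name": "play_rows", "arguments": {"commands": [{"fingers": 1,"tx": 0.004,"ty": 0.243,"tz": 0.197,"ax": -0.209,"ay": 0,"az": 0},{"fingers": 1,"tx": 0.004,"ty": 0.243,"tz": 0.197,"ax": -0.209,"ay": 0,"az": 0},{"fingers": 1,"tx": 0.004,"ty": 0.243,"tz": 0.197,"ax": -0.209,"ay": 0,"az": 0},{"fingers": 1,"tx": 0.004,"ty": 0.243,"tz": 0.197,"ax": -0.209,"ay": 0,"az": 0},{"fingers": 1,"tx": 0.004,"ty": 0.243,"tz": 0.197,"ax": -0.209,"ay": 0,"az": 0}]}}

```text
time_s: 8.95
tcp_pos: [0.4096, 0.288, 0.0903]
ee_rot: [[-0.002, -0.998, -0.063], [-0.002, -0.063, 0.998], [-1.0, 0.002, -0.002]]
wrist_force: [0.5, 0.3, 0.0]
gripper_width: 0.386
```

Run:
```python
from h import *
R,T=go(400.2,312.8,90,95.4)
```

```text
t8.95 rows: t [0.0003, 0.0104, 0.0338] a [-0.0098, -0.0006, -0.0006] nrows 0.6 w0.386 psi 93.6 tcp [409.6, 288.0, 90.3]
```

Call:
{"name": "play_rows", "arguments": {"commands": [{"fingers": 1,"tx": 0,"ty": 0.0104,"tz": 0.034,"ax": -0.01,"ay": 0,"az": 0},{"fingers": 1,"tx": 0,"ty": 0.0104,"tz": 0.034,"ax": -0.01,"ay": 0,"az": 0},{"fingers": 1,"tx": 0.04,"ty": 0.0104,"tz": 0.034,"ax": -0.01,"ay": 0,"az": 0},{"fingers": 1,"tx": 0.072,"ty": 0.0104,"tz": 0.034,"ax": -0.01,"ay": 0,"az": 0},{"fingers": 1,"tx": 0.072,"ty": 0.0104,"tz": 0.034,"ax": -0.01,"ay": 0,"az": 0}]}}

```text
time_s: 9.37
tcp_pos: [0.3992, 0.3083, 0.0326]
ee_rot: [[-0.008, -0.996, -0.087], [-0.009, -0.087, 0.996], [-1.0, 0.008, -0.008]]
wrist_force: [-0.5, -0.1, -1.3]
gripper_width: 0.386
```

Run:
```python
from h import *
R,T=go(400.2,312.8,29,95.4)
```

```text
t9.37 rows: t [0.0047, -0.0018, 0.0059] a [-0.0024, -0.0027, -0.0027] nrows 0.1 w0.386 psi 95.0 tcp [399.2, 308.3, 32.6]
```

Call:
{"name": "play_rows", "arguments": {"commands": [{"fingers": 1,"tx": 0.003,"ty": -0.0015,"tz": 0.005,"ax": 0,"ay": 0,"az": 0},{"fingers": 1,"tx": 0.003,"ty": -0.0015,"tz": 0.005,"ax": 0,"ay": 0,"az": 0},{"fingers": 1,"tx": 0.003,"ty": -0.0015,"tz": 0.005,"ax": 0,"ay": 0,"az": 0}]}}

```text
time_s: 9.62
tcp_pos: [0.4037, 0.3165, 0.0362]
ee_rot: [[0.001, -0.996, -0.088], [0.002, -0.088, 0.996], [-1.0, -0.001, 0.001]]
wrist_force: [1.2, 1.0, -1.1]
gripper_width: 0.386
```

Call:
{"name": "play_rows", "arguments": {"commands": [{"fingers": -0.1,"tx": 0,"ty": 0,"tz": 0,"ax": 0,"ay": 0,"az": 0},{"fingers": -0.1,"tx": 0,"ty": 0,"tz": 0,"ax": 0,"ay": 0,"az": 0},{"fingers": -0.1,"tx": 0,"ty": 0,"tz": 0,"ax": 0,"ay": 0,"az": 0},{"fingers": -0.1,"tx": 0,"ty": 0,"tz": 0,"ax": 0,"ay": 0,"az": 0},{"fingers": -0.1,"tx": 0,"ty": 0,"tz": 0,"ax": 0,"ay": 0,"az": 0}]}}

```text
time_s: 10.03
tcp_pos: [0.4031, 0.3159, 0.0356]
ee_rot: [[0.0, -0.996, -0.088], [0.001, -0.088, 0.996], [-1.0, -0.0, 0.001]]
wrist_force: [0.0, 0.1, -0.4]
gripper_width: 0.542
```

Call:
{"name": "play_rows", "arguments": {"commands": [{"fingers": -0.1,"tx": -0.04,"ty": 0,"tz": 0,"ax": 0,"ay": 0,"az": 0},{"fingers": -0.1,"tx": -0.09,"ty": 0,"tz": 0,"ax": 0,"ay": 0,"az": 0},{"fingers": -0.1,"tx": -0.09,"ty": 0,"tz": 0,"ax": 0,"ay": 0,"az": 0},{"fingers": -0.1,"tx": -0.09,"ty": 0,"tz": 0,"ax": 0,"ay": 0,"az": 0}]}}

```text
time_s: 10.37
tcp_pos: [0.4038, 0.3171, 0.1051]
ee_rot: [[0.003, -0.996, -0.089], [0.005, -0.089, 0.996], [-1.0, -0.004, 0.005]]
wrist_force: [0.4, -0.5, 0.7]
gripper_width: 0.553
```

Run:
```python
from h import *
R,T=go(437,114.3,95,94)
```

```text
t10.37 rows: t [0.0123, -0.02, -0.2734] a [0.006, 0.0014, 0.0012] nrows 4.9 w0.553 psi 95.1 tcp [403.8, 317.1, 105.1]
```

Call:
{"name": "play_rows", "arguments": {"commands": [{"fingers": -0.6,"tx": 0.012,"ty": -0.02,"tz": -0.273,"ax": 0.006,"ay": 0,"az": 0},{"fingers": -0.6,"tx": 0.012,"ty": -0.02,"tz": -0.273,"ax": 0.006,"ay": 0,"az": 0},{"fingers": -0.6,"tx": 0.012,"ty": -0.02,"tz": -0.273,"ax": 0.006,"ay": 0,"az": 0},{"fingers": -0.6,"tx": 0.012,"ty": -0.02,"tz": -0.273,"ax": 0.006,"ay": 0,"az": 0},{"fingers": -0.6,"tx": 0.012,"ty": -0.02,"tz": -0.273,"ax": 0.006,"ay": 0,"az": 0}]}}

```text
time_s: 10.78
tcp_pos: [0.4349, 0.1108, 0.0928]
ee_rot: [[-0.002, -0.998, -0.07], [-0.001, -0.07, 0.998], [-1.0, 0.002, -0.001]]
wrist_force: [-0.0, -0.5, 0.2]
gripper_width: 0.778
```

Call:
{"name": "play_rows", "arguments": {"commands": [{"fingers": -0.6,"tx": 0,"ty": 0,"tz": 0,"ax": 0,"ay": 0,"az": 0},{"fingers": -0.6,"tx": 0,"ty": 0,"tz": 0,"ax": 0,"ay": 0,"az": 0},{"fingers": -0.6,"tx": 0,"ty": 0,"tz": 0,"ax": 0,"ay": 0,"az": 0}]}}

```text
time_s: 11.03
tcp_pos: [0.436, 0.113, 0.0933]
ee_rot: [[-0.001, -0.998, -0.069], [-0.0, -0.069, 0.998], [-1.0, 0.001, -0.0]]
wrist_force: [0.2, -0.0, 0.3]
gripper_width: 0.802
```

Run:
```python
from h import *
R,T=go(437,114.3,23,94)
p=viewer.capture('scene');c=p['image'][130:330,90:490];save(cv2.resize(c,None,fx=2,fy=2,interpolation=cv2.INTER_CUBIC),'mid')
```

```text
t11.03 rows: t [0.0937, -0.0016, 0.0017] a [-0.0003, -0.0001, -0.0002] nrows 1.7 w0.802 psi 94.0 tcp [436.0, 113.0, 93.3]
```

View pics/mid.png

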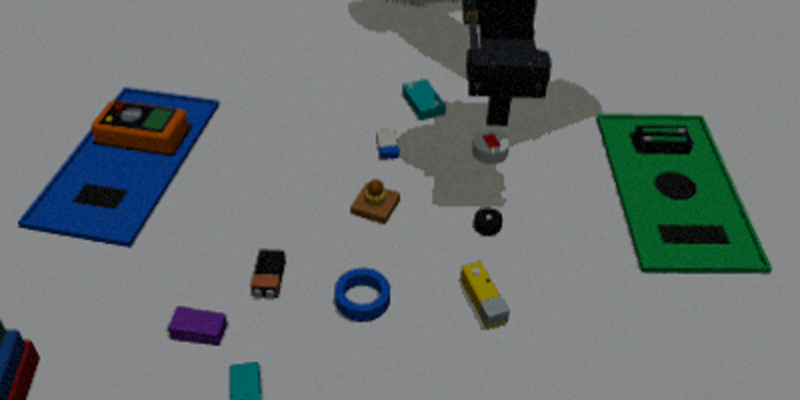

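Call:
{"name": "play_rows", "arguments": {"commands": [{"fingers": -0.6,"tx": 0.05,"ty": -0.0016,"tz": 0.0017,"ax": 0,"ay": 0,"az": 0},{"fingers": -0.6,"tx": 0.08,"ty": -0.0016,"tz": 0.0017,"ax": 0,"ay": 0,"az": 0},{"fingers": -0.6,"tx": 0.094,"ty": -0.0016,"tz": 0.0017,"ax": 0,"ay": 0,"az": 0},{"fingers": -0.6,"tx": 0.094,"ty": -0.0016,"tz": 0.0017,"ax": 0,"ay": 0,"az": 0},{"fingers": 1,"tx": 0.094,"ty": -0.0016,"tz": 0.0017,"ax": 0,"ay": 0,"az": 0}]}}

```text
time_s: 11.5
tcp_pos: [0.437, 0.1157, 0.0229]
ee_rot: [[-0.001, -0.997, -0.072], [-0.001, -0.072, 0.997], [-1.0, 0.001, -0.001]]
wrist_force: [0.4, -0.2, 0.4]
gripper_width: 0.774
```

Call:
{"name": "play_rows", "arguments": {"commands": [{"fingers": 1,"tx": 0,"ty": 0,"tz": 0,"ax": 0,"ay": 0,"az": 0},{"fingers": 1,"tx": 0,"ty": 0,"tz": 0,"ax": 0,"ay": 0,"az": 0},{"fingers": 1,"tx": 0,"ty": 0,"tz": 0,"ax": 0,"ay": 0,"az": 0},{"fingers": 1,"tx": 0,"ty": 0,"tz": 0,"ax": 0,"ay": 0,"az": 0},{"fingers": 1,"tx": 0,"ty": 0,"tz": 0,"ax": 0,"ay": 0,"az": 0}]}}

```text
time_s: 11.92
tcp_pos: [0.4374, 0.1148, 0.0239]
ee_rot: [[0.001, -0.998, -0.07], [0.001, -0.07, 0.998], [-1.0, -0.001, 0.001]]
wrist_force: [-0.9, 0.4, 3.1]
gripper_width: 0.473
```

Call:
{"name": "play_rows", "arguments": {"commands": [{"fingers": 1,"tx": 0,"ty": 0,"tz": 0,"ax": 0,"ay": 0,"az": 0},{"fingers": 1,"tx": -0.05,"ty": 0,"tz": 0,"ax": 0,"ay": 0,"az": 0},{"fingers": 1,"tx": -0.08,"ty": 0,"tz": 0,"ax": 0,"ay": 0,"az": 0},{"fingers": 1,"tx": -0.08,"ty": 0,"tz": 0,"ax": 0,"ay": 0,"az": 0},{"fingers": 1,"tx": -0.08,"ty": 0,"tz": 0,"ax": 0,"ay": 0,"az": 0}]}}

```text
time_s: 12.33
tcp_pos: [0.4377, 0.1149, 0.0843]
ee_rot: [[0.003, -0.998, -0.069], [0.002, -0.069, 0.998], [-1.0, -0.003, 0.002]]
wrist_force: [-0.7, 0.1, -0.4]
gripper_width: 0.473
```

Run:
```python
from h import *
R,T=go(474.8,319.9,83,95.3)
```

```text
t12.33 rows: t [0.0025, -0.0682, 0.2692] a [-0.0074, 0.0006, 0.0009] nrows 5.0 w0.473 psi 94.0 tcp [437.7, 114.9, 84.3]
```

Call:
{"name": "play_rows", "arguments": {"commands": [{"fingers": 1,"tx": 0.002,"ty": -0.068,"tz": 0.269,"ax": -0.007,"ay": 0,"az": 0},{"fingers": 1,"tx": 0.002,"ty": -0.068,"tz": 0.269,"ax": -0.007,"ay": 0,"az": 0},{"fingers": 1,"tx": 0.002,"ty": -0.068,"tz": 0.269,"ax": -0.007,"ay": 0,"az": 0},{"fingers": 1,"tx": 0.002,"ty": -0.068,"tz": 0.269,"ax": -0.007,"ay": 0,"az": 0},{"fingers": 1,"tx": 0.002,"ty": -0.068,"tz": 0.269,"ax": -0.007,"ay": 0,"az": 0}]}}

```text
time_s: 12.75
tcp_pos: [0.4733, 0.3205, 0.0802]
ee_rot: [[-0.002, -0.996, -0.091], [-0.002, -0.091, 0.996], [-1.0, 0.002, -0.002]]
wrist_force: [0.6, -0.0, 0.1]
gripper_width: 0.475
```

Call:
{"name": "play_rows", "arguments": {"commands": [{"fingers": 1,"tx": 0.02,"ty": 0,"tz": 0,"ax": 0,"ay": 0,"az": 0},{"fingers": 1,"tx": 0.04,"ty": 0,"tz": 0,"ax": 0,"ay": 0,"az": 0},{"fingers": 1,"tx": 0.04,"ty": 0,"tz": 0,"ax": 0,"ay": 0,"az": 0},{"fingers": 1,"tx": 0.04,"ty": 0,"tz": 0,"ax": 0,"ay": 0,"az": 0},{"fingers": 1,"tx": 0.04,"ty": 0,"tz": 0,"ax": 0,"ay": 0,"az": 0}]}}

```text
time_s: 13.17
tcp_pos: [0.474, 0.3189, 0.0515]
ee_rot: [[-0.0, -0.996, -0.091], [-0.001, -0.091, 0.996], [-1.0, 0.0, -0.001]]
wrist_force: [-0.5, 0.1, 0.3]
gripper_width: 0.469
```

Run:
```python
from h import *
R,T=go(474.8,319.9,28.5,95.3)
```

```text
t13.17 rows: t [0.0307, -0.0013, 0.0013] a [-0.0003, -0.0002, -0.0001] nrows 0.6 w0.469 psi 95.2 tcp [474.0, 318.9, 51.5]
```

Call:
{"name": "play_rows", "arguments": {"commands": [{"fingers": 1,"tx": 0.02,"ty": -0.001,"tz": 0.001,"ax": 0,"ay": 0,"az": 0},{"fingers": 1,"tx": 0.031,"ty": -0.001,"tz": 0.001,"ax": 0,"ay": 0,"az": 0},{"fingers": 1,"tx": 0.031,"ty": -0.001,"tz": 0.001,"ax": 0,"ay": 0,"az": 0},{"fingers": 1,"tx": 0.031,"ty": -0.001,"tz": 0.001,"ax": 0,"ay": 0,"az": 0},{"fingers": -0.2,"tx": 0.031,"ty": -0.001,"tz": 0.001,"ax": 0,"ay": 0,"az": 0}]}}

```text
time_s: 13.58
tcp_pos: [0.4749, 0.3201, 0.0291]
ee_rot: [[0.001, -0.996, -0.091], [0.0, -0.091, 0.996], [-1.0, -0.001, 0.0]]
wrist_force: [1.1, 0.8, 0.1]
gripper_width: 0.501
```

Call:
{"name": "play_rows", "arguments": {"commands": [{"fingers": -0.2,"tx": 0,"ty": 0,"tz": 0,"ax": 0,"ay": 0,"az": 0},{"fingers": -0.2,"tx": 0,"ty": 0,"tz": 0,"ax": 0,"ay": 0,"az": 0},{"fingers": -0.2,"tx": 0,"ty": 0,"tz": 0,"ax": 0,"ay": 0,"az": 0},{"fingers": -0.2,"tx": 0,"ty": 0,"tz": 0,"ax": 0,"ay": 0,"az": 0}]}}

```text
time_s: 13.92
tcp_pos: [0.4747, 0.3203, 0.0288]
ee_rot: [[0.0, -0.996, -0.092], [0.0, -0.092, 0.996], [-1.0, -0.0, 0.0]]
wrist_force: [-0.0, -0.4, -0.6]
gripper_width: 0.596
```

Call:
{"name": "play_rows", "arguments": {"commands": [{"fingers": -0.2,"tx": -0.04,"ty": 0,"tz": 0,"ax": 0,"ay": 0,"az": 0},{"fingers": -0.2,"tx": -0.09,"ty": 0,"tz": 0,"ax": 0,"ay": 0,"az": 0},{"fingers": -0.2,"tx": -0.09,"ty": 0,"tz": 0,"ax": 0,"ay": 0,"az": 0},{"fingers": -0.2,"tx": -0.09,"ty": 0,"tz": 0,"ax": 0,"ay": 0,"az": 0}]}}

```text
time_s: 14.25
tcp_pos: [0.4757, 0.3215, 0.0986]
ee_rot: [[0.004, -0.996, -0.092], [0.005, -0.092, 0.996], [-1.0, -0.004, 0.004]]
wrist_force: [-0.5, 0.0, -0.8]
gripper_width: 0.6
```

Run:
```python
from h import *
R,T=go(656,107.8,95,24.6)
```

```text
t14.25 rows: t [0.0045, -0.2132, -0.3058] a [0.3926, 0.002, 0.0004] nrows 9.9 w0.600 psi 95.3 tcp [475.7, 321.5, 98.6]
```

Call:
{"name": "play_rows", "arguments": {"commands": [{"fingers": -0.2,"tx": 0.004,"ty": -0.213,"tz": -0.306,"ax": 0.393,"ay": 0,"az": 0},{"fingers": -0.2,"tx": 0.004,"ty": -0.213,"tz": -0.306,"ax": 0.393,"ay": 0,"az": 0},{"fingers": -0.2,"tx": 0.004,"ty": -0.213,"tz": -0.306,"ax": 0.393,"ay": 0,"az": 0},{"fingers": -0.2,"tx": 0.004,"ty": -0.213,"tz": -0.306,"ax": 0.393,"ay": 0,"az": 0},{"fingers": -0.2,"tx": 0.004,"ty": -0.213,"tz": -0.306,"ax": 0.393,"ay": 0,"az": 0}]}}

```text
time_s: 14.67
tcp_pos: [0.609, 0.159, 0.0924]
ee_rot: [[-0.002, -0.858, 0.513], [-0.001, 0.513, 0.858], [-1.0, 0.001, -0.002]]
wrist_force: [0.1, 0.7, -0.1]
gripper_width: 0.599
```

Run:
```python
from h import *
R,T=go(656,107.8,95,24.6)
```

```text
t14.67 rows: t [-0.0035, -0.0889, -0.0264] a [0.1917, -0.0007, -0.0003] nrows 4.8 w0.599 psi 59.1 tcp [609.0, 159.0, 92.4]
```

Call:
{"name": "play_rows", "arguments": {"commands": [{"fingers": -0.2,"tx": -0.003,"ty": -0.089,"tz": -0.026,"ax": 0.192,"ay": 0,"az": 0},{"fingers": -0.2,"tx": -0.003,"ty": -0.089,"tz": -0.026,"ax": 0.192,"ay": 0,"az": 0},{"fingers": -0.2,"tx": -0.003,"ty": -0.089,"tz": -0.026,"ax": 0.192,"ay": 0,"az": 0},{"fingers": -0.2,"tx": -0.003,"ty": -0.089,"tz": -0.026,"ax": 0.192,"ay": 0,"az": 0},{"fingers": -0.2,"tx": -0.003,"ty": -0.089,"tz": -0.026,"ax": 0.192,"ay": 0,"az": 0}]}}

```text
time_s: 15.08
tcp_pos: [0.6558, 0.1088, 0.094]
ee_rot: [[-0.003, -0.413, 0.911], [-0.001, 0.911, 0.413], [-1.0, 0.001, -0.003]]
wrist_force: [0.2, 1.1, 0.4]
gripper_width: 0.6
```

Call:
{"name": "play_rows", "arguments": {"commands": [{"fingers": -0.2,"tx": 0.02,"ty": 0,"tz": 0,"ax": 0,"ay": 0,"az": 0},{"fingers": -0.2,"tx": 0.02,"ty": 0,"tz": 0,"ax": 0,"ay": 0,"az": 0},{"fingers": -0.2,"tx": 0.02,"ty": 0,"tz": 0,"ax": 0,"ay": 0,"az": 0},{"fingers": -0.2,"tx": 0.02,"ty": 0,"tz": 0,"ax": 0,"ay": 0,"az": 0}]}}

```text
time_s: 15.42
tcp_pos: [0.6561, 0.11, 0.0805]
ee_rot: [[-0.001, -0.421, 0.907], [-0.001, 0.907, 0.421], [-1.0, -0.0, -0.001]]
wrist_force: [0.7, -0.9, -0.5]
gripper_width: 0.603
```

Run:
```python
from h import *
R,T=go(656,107.8,24,24.6)
```

```text
t15.42 rows: t [0.0753, -0.0027, -0.0012] a [0.0018, -0.0004, 0.0] nrows 1.4 w0.603 psi 24.9 tcp [656.1, 110.0, 80.5]
```

Call:
{"name": "play_rows", "arguments": {"commands": [{"fingers": -0.2,"tx": 0.04,"ty": -0.0025,"tz": -0.001,"ax": 0,"ay": 0,"az": 0},{"fingers": -0.2,"tx": 0.075,"ty": -0.0025,"tz": -0.001,"ax": 0,"ay": 0,"az": 0},{"fingers": -0.2,"tx": 0.075,"ty": -0.0025,"tz": -0.001,"ax": 0,"ay": 0,"az": 0},{"fingers": -0.2,"tx": 0.075,"ty": -0.0025,"tz": -0.001,"ax": 0,"ay": 0,"az": 0},{"fingers": 1,"tx": 0.075,"ty": -0.0025,"tz": -0.001,"ax": 0,"ay": 0,"az": 0}]}}

```text
time_s: 15.83
tcp_pos: [0.6572, 0.1084, 0.0262]
ee_rot: [[0.002, -0.421, 0.907], [0.0, 0.907, 0.421], [-1.0, -0.001, 0.001]]
wrist_force: [-0.0, -0.4, 0.4]
gripper_width: 0.575
```

Call:
{"name": "play_rows", "arguments": {"commands": [{"fingers": 1,"tx": 0,"ty": 0,"tz": 0,"ax": 0,"ay": 0,"az": 0},{"fingers": 1,"tx": 0,"ty": 0,"tz": 0,"ax": 0,"ay": 0,"az": 0},{"fingers": 1,"tx": 0,"ty": 0,"tz": 0,"ax": 0,"ay": 0,"az": 0},{"fingers": 1,"tx": 0,"ty": 0,"tz": 0,"ax": 0,"ay": 0,"az": 0},{"fingers": 1,"tx": 0,"ty": 0,"tz": 0,"ax": 0,"ay": 0,"az": 0}]}}

```text
time_s: 16.25
tcp_pos: [0.6566, 0.1082, 0.0253]
ee_rot: [[0.001, -0.421, 0.907], [0.0, 0.907, 0.421], [-1.0, 0.0, 0.001]]
wrist_force: [-0.2, 0.5, 1.1]
gripper_width: 0.247
```

Call:
{"name": "play_rows", "arguments": {"commands": [{"fingers": 1,"tx": 0,"ty": 0,"tz": 0,"ax": 0,"ay": 0,"az": 0},{"fingers": 1,"tx": 0,"ty": 0,"tz": 0,"ax": 0,"ay": 0,"az": 0},{"fingers": 1,"tx": -0.05,"ty": 0,"tz": 0,"ax": 0,"ay": 0,"az": 0},{"fingers": 1,"tx": -0.09,"ty": 0,"tz": 0,"ax": 0,"ay": 0,"az": 0},{"fingers": 1,"tx": -0.09,"ty": 0,"tz": 0,"ax": 0,"ay": 0,"az": 0}]}}

```text
time_s: 16.67
tcp_pos: [0.6606, 0.1091, 0.0991]
ee_rot: [[0.012, -0.422, 0.906], [0.003, 0.906, 0.422], [-1.0, -0.003, 0.012]]
wrist_force: [0.7, -0.1, 1.1]
gripper_width: 0.25
```

Run:
```python
from h import *
R,T=go(549.3,326.6,85,95.4)
```

```text
t16.67 rows: t [0.0178, 0.3256, -0.0122] a [-0.3912, 0.0028, 0.0031] nrows 9.8 w0.250 psi 25.0 tcp [660.6, 109.1, 99.1]
```

Call:
{"name": "play_rows", "arguments": {"commands": [{"fingers": 1,"tx": 0.015,"ty": 0.325,"tz": -0.01,"ax": -0.391,"ay": 0,"az": 0},{"fingers": 1,"tx": 0.015,"ty": 0.325,"tz": -0.01,"ax": -0.391,"ay": 0,"az": 0},{"fingers": 1,"tx": 0.015,"ty": 0.325,"tz": -0.01,"ax": -0.391,"ay": 0,"az": 0},{"fingers": 1,"tx": 0.015,"ty": 0.325,"tz": -0.01,"ax": -0.391,"ay": 0,"az": 0},{"fingers": 1,"tx": 0.015,"ty": 0.325,"tz": -0.01,"ax": -0.391,"ay": 0,"az": 0}]}}

```text
time_s: 17.08
tcp_pos: [0.562, 0.2954, 0.0823]
ee_rot: [[-0.0, -0.875, 0.485], [-0.0, 0.485, 0.875], [-1.0, 0.0, -0.0]]
wrist_force: [1.0, -0.1, -0.5]
gripper_width: 0.249
```

Run:
```python
from h import *
R,T=go(549.3,326.6,70,95.4)
```

```text
t17.08 rows: t [0.0164, 0.035, 0.0282] a [-0.1911, -0.0, -0.0001] nrows 4.8 w0.249 psi 61.0 tcp [562.0, 295.4, 82.3]
```

Call:
{"name": "play_rows", "arguments": {"commands": [{"fingers": 1,"tx": 0.016,"ty": 0.035,"tz": 0.028,"ax": -0.191,"ay": 0,"az": 0},{"fingers": 1,"tx": 0.016,"ty": 0.035,"tz": 0.028,"ax": -0.191,"ay": 0,"az": 0},{"fingers": 1,"tx": 0.016,"ty": 0.035,"tz": 0.028,"ax": -0.191,"ay": 0,"az": 0},{"fingers": 1,"tx": 0.016,"ty": 0.035,"tz": 0.028,"ax": -0.191,"ay": 0,"az": 0},{"fingers": 1,"tx": 0.016,"ty": 0.035,"tz": 0.028,"ax": -0.191,"ay": 0,"az": 0}]}}

```text
time_s: 17.5
tcp_pos: [0.5501, 0.3256, 0.07]
ee_rot: [[-0.001, -0.995, -0.095], [-0.0, -0.095, 0.995], [-1.0, 0.001, -0.0]]
wrist_force: [0.4, -0.2, -0.7]
gripper_width: 0.25
```

Call:
{"name": "play_rows", "arguments": {"commands": [{"fingers": 1,"tx": 0.015,"ty": 0,"tz": 0,"ax": 0,"ay": 0,"az": 0},{"fingers": 1,"tx": 0.015,"ty": 0,"tz": 0,"ax": 0,"ay": 0,"az": 0},{"fingers": 1,"tx": 0.015,"ty": 0,"tz": 0,"ax": 0,"ay": 0,"az": 0},{"fingers": 1,"tx": 0.015,"ty": 0,"tz": 0,"ax": 0,"ay": 0,"az": 0}]}}

```text
time_s: 17.83
tcp_pos: [0.5504, 0.3249, 0.0588]
ee_rot: [[-0.001, -0.996, -0.087], [-0.001, -0.087, 0.996], [-1.0, 0.001, -0.001]]
wrist_force: [0.7, -0.0, -1.0]
gripper_width: 0.25
```

Run:
```python
from h import *
R,T=go(549.3,326.6,30,95.4)
```

```text
t17.83 rows: t [0.0384, 0.0013, 0.0023] a [-0.0023, -0.0002, -0.0002] nrows 0.7 w0.250 psi 95.0 tcp [550.4, 324.9, 58.8]
```

Call:
{"name": "play_rows", "arguments": {"commands": [{"fingers": 1,"tx": 0.025,"ty": 0.001,"tz": 0.002,"ax": -0.002,"ay": 0,"az": 0},{"fingers": 1,"tx": 0.038,"ty": 0.001,"tz": 0.002,"ax": -0.002,"ay": 0,"az": 0},{"fingers": 1,"tx": 0.038,"ty": 0.001,"tz": 0.002,"ax": -0.002,"ay": 0,"az": 0},{"fingers": 1,"tx": 0.038,"ty": 0.001,"tz": 0.002,"ax": -0.002,"ay": 0,"az": 0},{"fingers": 0.12,"tx": 0.038,"ty": 0.001,"tz": 0.002,"ax": -0.002,"ay": 0,"az": 0}]}}

```text
time_s: 18.25
tcp_pos: [0.5497, 0.3266, 0.031]
ee_rot: [[-0.0, -0.996, -0.094], [-0.0, -0.094, 0.996], [-1.0, 0.0, -0.0]]
wrist_force: [-0.1, 0.3, 0.4]
gripper_width: 0.277
```

Call:
{"name": "play_rows", "arguments": {"commands": [{"fingers": 0.12,"tx": 0,"ty": 0,"tz": 0,"ax": 0,"ay": 0,"az": 0},{"fingers": 0.12,"tx": 0,"ty": 0,"tz": 0,"ax": 0,"ay": 0,"az": 0},{"fingers": 0.12,"tx": 0,"ty": 0,"tz": 0,"ax": 0,"ay": 0,"az": 0},{"fingers": 0.12,"tx": 0,"ty": 0,"tz": 0,"ax": 0,"ay": 0,"az": 0}]}}

```text
time_s: 18.58
tcp_pos: [0.5497, 0.3267, 0.0312]
ee_rot: [[0.0, -0.996, -0.095], [0.0, -0.095, 0.996], [-1.0, -0.0, 0.0]]
wrist_force: [0.5, 0.9, 0.6]
gripper_width: 0.431
```

Call:
{"name": "play_rows", "arguments": {"commands": [{"fingers": 0.12,"tx": -0.04,"ty": 0,"tz": 0,"ax": 0,"ay": 0,"az": 0},{"fingers": 0.12,"tx": -0.09,"ty": 0,"tz": 0,"ax": 0,"ay": 0,"az": 0},{"fingers": 0.12,"tx": -0.09,"ty": 0,"tz": 0,"ax": 0,"ay": 0,"az": 0},{"fingers": 0.12,"tx": -0.09,"ty": 0,"tz": 0,"ax": 0,"ay": 0,"az": 0}]}}

```text
time_s: 18.92
tcp_pos: [0.551, 0.3279, 0.1016]
ee_rot: [[0.005, -0.995, -0.095], [0.004, -0.095, 0.995], [-1.0, -0.005, 0.004]]
wrist_force: [-0.5, -0.4, -0.1]
gripper_width: 0.441
```

Run:
```python
from h import *
R,T=go(653.5,-101.4,95,2.9)
```

```text
t18.92 rows: t [0.0069, -0.0817, -0.5828] a [0.5141, 0.0023, 0.0003] nrows 12.9 w0.441 psi 95.4 tcp [551.0, 327.9, 101.6]
```

Call:
{"name": "play_rows", "arguments": {"commands": [{"fingers": -0.15,"tx": 0.007,"ty": -0.082,"tz": -0.583,"ax": 0.514,"ay": 0,"az": 0},{"fingers": -0.15,"tx": 0.007,"ty": -0.082,"tz": -0.583,"ax": 0.514,"ay": 0,"az": 0},{"fingers": -0.15,"tx": 0.007,"ty": -0.082,"tz": -0.583,"ax": 0.514,"ay": 0,"az": 0},{"fingers": -0.15,"tx": 0.007,"ty": -0.082,"tz": -0.583,"ax": 0.514,"ay": 0,"az": 0},{"fingers": -0.15,"tx": 0.007,"ty": -0.082,"tz": -0.583,"ax": 0.514,"ay": 0,"az": 0}]}}

```text
time_s: 19.33
tcp_pos: [0.5974, 0.1222, 0.095]
ee_rot: [[-0.002, -0.86, 0.511], [-0.001, 0.511, 0.86], [-1.0, 0.001, -0.001]]
wrist_force: [0.7, -0.3, -0.6]
gripper_width: 0.572
```

Run:
```python
from h import *
R,T=go(653.5,-101.4,95,2.9)
```

```text
t19.33 rows: t [-0.0, -0.2165, -0.2181] a [0.3133, -0.0006, -0.0001] nrows 7.9 w0.572 psi 59.3 tcp [597.4, 122.2, 95.0]
```

Call:
{"name": "play_rows", "arguments": {"commands": [{"fingers": -0.15,"tx": 0,"ty": -0.2165,"tz": -0.218,"ax": 0.313,"ay": 0,"az": 0},{"fingers": -0.15,"tx": 0,"ty": -0.2165,"tz": -0.218,"ax": 0.313,"ay": 0,"az": 0},{"fingers": -0.15,"tx": 0,"ty": -0.2165,"tz": -0.218,"ax": 0.313,"ay": 0,"az": 0},{"fingers": -0.15,"tx": 0,"ty": -0.2165,"tz": -0.218,"ax": 0.313,"ay": 0,"az": 0},{"fingers": -0.15,"tx": 0,"ty": -0.2165,"tz": -0.218,"ax": 0.313,"ay": 0,"az": 0}]}}

```text
time_s: 19.75
tcp_pos: [0.6494, -0.0797, 0.0948]
ee_rot: [[-0.002, -0.398, 0.917], [0.0, 0.917, 0.398], [-1.0, 0.001, -0.002]]
wrist_force: [0.0, 0.9, 0.1]
gripper_width: 0.576
```

Run:
```python
from h import *
R,T=go(653.5,-101.4,85,2.9)
```

```text
t19.75 rows: t [0.0131, -0.0287, -0.0064] a [0.1142, -0.0006, -0.0002] nrows 2.9 w0.576 psi 23.4 tcp [649.4, -79.7, 94.8]
```

Call:
{"name": "play_rows", "arguments": {"commands": [{"fingers": -0.15,"tx": 0.013,"ty": -0.0287,"tz": -0.0064,"ax": 0.114,"ay": 0,"az": 0},{"fingers": -0.15,"tx": 0.013,"ty": -0.0287,"tz": -0.0064,"ax": 0.114,"ay": 0,"az": 0},{"fingers": -0.15,"tx": 0.013,"ty": -0.0287,"tz": -0.0064,"ax": 0.114,"ay": 0,"az": 0},{"fingers": -0.15,"tx": 0.013,"ty": -0.0287,"tz": -0.0064,"ax": 0.114,"ay": 0,"az": 0},{"fingers": -0.15,"tx": 0.013,"ty": -0.0287,"tz": -0.0064,"ax": 0.114,"ay": 0,"az": 0}]}}

```text
time_s: 20.17
tcp_pos: [0.6537, -0.0994, 0.0852]
ee_rot: [[-0.002, -0.06, 0.998], [0.0, 0.998, 0.06], [-1.0, 0.0, -0.002]]
wrist_force: [-0.0, 0.5, 1.3]
gripper_width: 0.573
```

Call:
{"name": "play_rows", "arguments": {"commands": [{"fingers": -0.15,"tx": 0,"ty": 0,"tz": 0,"ax": 0,"ay": 0,"az": 0},{"fingers": -0.15,"tx": 0,"ty": 0,"tz": 0,"ax": 0,"ay": 0,"az": 0},{"fingers": -0.15,"tx": 0,"ty": 0,"tz": 0,"ax": 0,"ay": 0,"az": 0}]}}

```text
time_s: 20.42
tcp_pos: [0.6543, -0.0988, 0.0862]
ee_rot: [[0.0, -0.059, 0.998], [0.0, 0.998, 0.059], [-1.0, 0.0, 0.0]]
wrist_force: [0.6, -0.3, 0.6]
gripper_width: 0.574
```

Run:
```python
from h import *
R,T=go(653.5,-101.4,23,2.9)
```

```text
t20.42 rows: t [0.0843, -0.0034, -0.0012] a [0.0027, 0.0, -0.0] nrows 1.5 w0.574 psi 3.4 tcp [654.3, -98.8, 86.2]
```

Call:
{"name": "play_rows", "arguments": {"commands": [{"fingers": -0.15,"tx": 0.04,"ty": -0.0034,"tz": -0.001,"ax": 0.002,"ay": 0,"az": 0},{"fingers": -0.15,"tx": 0.084,"ty": -0.0034,"tz": -0.001,"ax": 0.002,"ay": 0,"az": 0},{"fingers": -0.15,"tx": 0.084,"ty": -0.0034,"tz": -0.001,"ax": 0.002,"ay": 0,"az": 0},{"fingers": -0.15,"tx": 0.084,"ty": -0.0034,"tz": -0.001,"ax": 0.002,"ay": 0,"az": 0},{"fingers": 1,"tx": 0.084,"ty": -0.0034,"tz": -0.001,"ax": 0.002,"ay": 0,"az": 0}]}}

```text
time_s: 20.83
tcp_pos: [0.6536, -0.1017, 0.0236]
ee_rot: [[-0.001, -0.052, 0.999], [-0.0, 0.999, 0.052], [-1.0, -0.0, -0.001]]
wrist_force: [-1.2, 0.0, 0.0]
gripper_width: 0.547
```

Call:
{"name": "play_rows", "arguments": {"commands": [{"fingers": 1,"tx": 0,"ty": 0,"tz": 0,"ax": 0,"ay": 0,"az": 0},{"fingers": 1,"tx": 0,"ty": 0,"tz": 0,"ax": 0,"ay": 0,"az": 0},{"fingers": 1,"tx": 0,"ty": 0,"tz": 0,"ax": 0,"ay": 0,"az": 0},{"fingers": 1,"tx": 0,"ty": 0,"tz": 0,"ax": 0,"ay": 0,"az": 0},{"fingers": 1,"tx": 0,"ty": 0,"tz": 0,"ax": 0,"ay": 0,"az": 0}]}}

```text
time_s: 21.25
tcp_pos: [0.6537, -0.1019, 0.0237]
ee_rot: [[0.0, -0.051, 0.999], [0.0, 0.999, 0.051], [-1.0, 0.0, 0.0]]
wrist_force: [-0.9, 1.2, 2.1]
gripper_width: 0.292
```

Call:
{"name": "play_rows", "arguments": {"commands": [{"fingers": 1,"tx": 0,"ty": 0,"tz": 0,"ax": 0,"ay": 0,"az": 0},{"fingers": 1,"tx": -0.05,"ty": 0,"tz": 0,"ax": 0,"ay": 0,"az": 0},{"fingers": 1,"tx": -0.08,"ty": 0,"tz": 0,"ax": 0,"ay": 0,"az": 0},{"fingers": 1,"tx": -0.08,"ty": 0,"tz": 0,"ax": 0,"ay": 0,"az": 0},{"fingers": 1,"tx": -0.08,"ty": 0,"tz": 0,"ax": 0,"ay": 0,"az": 0}]}}

```text
time_s: 21.67
tcp_pos: [0.6545, -0.1018, 0.0848]
ee_rot: [[0.004, -0.051, 0.999], [0.0, 0.999, 0.051], [-1.0, 0.0, 0.004]]
wrist_force: [-0.2, 0.2, -1.3]
gripper_width: 0.297
```

Run:
```python
from h import *
R,T=go(562,-311.4,85,84)
```

```text
t21.67 rows: t [-0.0008, -0.2728, -0.1374] a [-0.4504, 0.001, 0.0007] nrows 11.3 w0.297 psi 2.9 tcp [654.5, -101.8, 84.8]
```

Call:
{"name": "play_rows", "arguments": {"commands": [{"fingers": 1,"tx": 0,"ty": -0.273,"tz": -0.137,"ax": -0.45,"ay": 0,"az": 0},{"fingers": 1,"tx": 0,"ty": -0.273,"tz": -0.137,"ax": -0.45,"ay": 0,"az": 0},{"fingers": 1,"tx": 0,"ty": -0.273,"tz": -0.137,"ax": -0.45,"ay": 0,"az": 0},{"fingers": 1,"tx": 0,"ty": -0.273,"tz": -0.137,"ax": -0.45,"ay": 0,"az": 0},{"fingers": 1,"tx": 0,"ty": -0.273,"tz": -0.137,"ax": -0.45,"ay": 0,"az": 0}]}}

```text
time_s: 22.08
tcp_pos: [0.5697, -0.2897, 0.0815]
ee_rot: [[-0.003, -0.62, 0.784], [0.001, 0.784, 0.62], [-1.0, 0.003, -0.002]]
wrist_force: [1.4, 0.4, -1.0]
gripper_width: 0.296
```

Run:
```python
from h import *
R,T=go(562,-311.4,75,84)
```

```text
t22.08 rows: t [0.0086, -0.0164, -0.026] a [-0.2537, -0.0002, -0.001] nrows 6.4 w0.296 psi 38.3 tcp [569.7, -289.7, 81.5]
```

Call:
{"name": "play_rows", "arguments": {"commands": [{"fingers": 1,"tx": 0.008,"ty": -0.016,"tz": -0.026,"ax": -0.254,"ay": 0,"az": 0},{"fingers": 1,"tx": 0.008,"ty": -0.016,"tz": -0.026,"ax": -0.254,"ay": 0,"az": 0},{"fingers": 1,"tx": 0.008,"ty": -0.016,"tz": -0.026,"ax": -0.254,"ay": 0,"az": 0},{"fingers": 1,"tx": 0.008,"ty": -0.016,"tz": -0.026,"ax": -0.254,"ay": 0,"az": 0},{"fingers": 1,"tx": 0.008,"ty": -0.016,"tz": -0.026,"ax": -0.254,"ay": 0,"az": 0}]}}

```text
time_s: 22.5
tcp_pos: [0.5623, -0.3101, 0.0752]
ee_rot: [[-0.003, -0.962, 0.275], [0.001, 0.275, 0.962], [-1.0, 0.003, 0.0]]
wrist_force: [-0.5, -0.4, -0.4]
gripper_width: 0.294
```

Call:
{"name": "play_rows", "arguments": {"commands": [{"fingers": 1,"tx": 0,"ty": 0,"tz": 0,"ax": -0.055,"ay": 0,"az": 0},{"fingers": 1,"tx": 0,"ty": 0,"tz": 0,"ax": -0.055,"ay": 0,"az": 0},{"fingers": 1,"tx": 0,"ty": 0,"tz": 0,"ax": -0.055,"ay": 0,"az": 0},{"fingers": 1,"tx": 0,"ty": 0,"tz": 0,"ax": -0.055,"ay": 0,"az": 0},{"fingers": 1,"tx": 0,"ty": 0,"tz": 0,"ax": -0.055,"ay": 0,"az": 0}]}}

```text
time_s: 22.92
tcp_pos: [0.5632, -0.3099, 0.0762]
ee_rot: [[-0.002, -0.994, 0.111], [0.001, 0.111, 0.994], [-1.0, 0.002, 0.0]]
wrist_force: [0.5, 0.2, -0.1]
gripper_width: 0.293
```

Run:
```python
from h import *
R,T=go(562,-311.4,29,84)
```

```text
t22.92 rows: t [0.063, 0.0013, -0.0022] a [-0.0022, 0.0001, -0.0005] nrows 1.1 w0.293 psi 83.6 tcp [563.2, -309.9, 76.2]
```

Lower, release to 40 mm, retreat up and back towards −y clear of the trays.

Call:
{"name": "play_rows", "arguments": {"commands": [{"fingers": 1,"tx": 0.04,"ty": 0.001,"tz": -0.002,"ax": -0.002,"ay": 0,"az": 0},{"fingers": 1,"tx": 0.063,"ty": 0.001,"tz": -0.002,"ax": -0.002,"ay": 0,"az": 0},{"fingers": 1,"tx": 0.063,"ty": 0.001,"tz": -0.002,"ax": -0.002,"ay": 0,"az": 0},{"fingers": 1,"tx": 0.063,"ty": 0.001,"tz": -0.002,"ax": -0.002,"ay": 0,"az": 0},{"fingers": 0.05,"tx": 0.063,"ty": 0.001,"tz": -0.002,"ax": -0.002,"ay": 0,"az": 0}]}}

```text
time_s: 23.33
tcp_pos: [0.5629, -0.3115, 0.0302]
ee_rot: [[0.0, -0.995, 0.104], [-0.0, 0.104, 0.995], [-1.0, -0.0, -0.0]]
wrist_force: [-0.4, 0.6, 0.2]
gripper_width: 0.321
```

Call:
{"name": "play_rows", "arguments": {"commands": [{"fingers": 0.05,"tx": 0,"ty": 0,"tz": 0,"ax": 0,"ay": 0,"az": 0},{"fingers": 0.05,"tx": 0,"ty": 0,"tz": 0,"ax": 0,"ay": 0,"az": 0},{"fingers": 0.05,"tx": 0,"ty": 0,"tz": 0,"ax": 0,"ay": 0,"az": 0},{"fingers": 0.05,"tx": 0,"ty": 0,"tz": 0,"ax": 0,"ay": 0,"az": 0}]}}

```text
time_s: 23.67
tcp_pos: [0.563, -0.3115, 0.0304]
ee_rot: [[0.001, -0.995, 0.104], [-0.0, 0.104, 0.995], [-1.0, -0.001, -0.0]]
wrist_force: [-0.4, -0.4, 0.8]
gripper_width: 0.466
```

Call:
{"name": "play_rows", "arguments": {"commands": [{"fingers": 0.05,"tx": -0.04,"ty": 0,"tz": 0,"ax": 0,"ay": 0,"az": 0},{"fingers": 0.05,"tx": -0.09,"ty": 0,"tz": 0,"ax": 0,"ay": 0,"az": 0},{"fingers": 0.05,"tx": -0.14,"ty": 0,"tz": 0,"ax": 0,"ay": 0,"az": 0},{"fingers": 0.05,"tx": -0.2,"ty": 0,"tz": 0,"ax": 0,"ay": 0,"az": 0},{"fingers": 0.05,"tx": -0.2,"ty": 0,"tz": 0,"ax": 0,"ay": 0,"az": 0}]}}

```text
time_s: 24.08
tcp_pos: [0.5669, -0.3136, 0.19]
ee_rot: [[0.016, -0.995, 0.102], [-0.008, 0.102, 0.995], [-1.0, -0.016, -0.006]]
wrist_force: [1.3, 0.0, 0.9]
gripper_width: 0.474
```

Run:
```python
from h import *
R,T=go(139,-609,240,84)
R,T=go(350,-520,200,84)
```

```text
t24.08 rows: t [-0.0726, 0.5263, -0.4504] a [0.0008, -0.0019, 0.0052] nrows 12.5 w0.474 psi 84.1 tcp [566.9, -313.6, 190.0]
t24.08 rows: t [-0.0158, 0.2594, -0.3034] a [0.0008, -0.0019, 0.0052] nrows 7.2 w0.474 psi 84.1 tcp [566.9, -313.6, 190.0]
```

Call:
{"name": "play_rows", "arguments": {"commands": [{"fingers": 0.05,"tx": -0.07,"ty": 0.526,"tz": -0.45,"ax": 0,"ay": 0,"az": 0},{"fingers": 0.05,"tx": -0.07,"ty": 0.526,"tz": -0.45,"ax": 0,"ay": 0,"az": 0},{"fingers": 0.05,"tx": -0.07,"ty": 0.526,"tz": -0.45,"ax": 0,"ay": 0,"az": 0},{"fingers": 0.05,"tx": -0.07,"ty": 0.526,"tz": -0.45,"ax": 0,"ay": 0,"az": 0},{"fingers": 0.05,"tx": -0.07,"ty": 0.526,"tz": -0.45,"ax": 0,"ay": 0,"az": 0}]}}

```text
time_s: 24.5
tcp_pos: [0.3905, -0.4297, 0.2013]
ee_rot: [[0.001, -0.995, 0.103], [-0.0, 0.103, 0.995], [-1.0, -0.001, -0.0]]
wrist_force: [1.0, -1.4, -0.7]
gripper_width: 0.474
```

Call:
{"name": "play_rows", "arguments": {"commands": [{"fingers": 0.05,"tx": -0.04,"ty": 0.3,"tz": -0.26,"ax": 0,"ay": 0,"az": 0},{"fingers": 0.05,"tx": -0.04,"ty": 0.3,"tz": -0.26,"ax": 0,"ay": 0,"az": 0},{"fingers": 0.05,"tx": -0.04,"ty": 0.3,"tz": -0.26,"ax": 0,"ay": 0,"az": 0},{"fingers": 0.05,"tx": -0.04,"ty": 0.3,"tz": -0.26,"ax": 0,"ay": 0,"az": 0},{"fingers": 0.05,"tx": -0.04,"ty": 0.3,"tz": -0.26,"ax": 0,"ay": 0,"az": 0}]}}

```text
time_s: 24.92
tcp_pos: [0.2205, -0.5487, 0.2223]
ee_rot: [[0.001, -0.995, 0.104], [-0.001, 0.104, 0.995], [-1.0, -0.001, -0.001]]
wrist_force: [0.6, -0.7, -0.6]
gripper_width: 0.472
```

Call:
{"name": "play_rows", "arguments": {"commands": [{"fingers": 0.05,"tx": 0,"ty": 0,"tz": 0,"ax": 0,"ay": 0,"az": 0},{"fingers": 0.05,"tx": 0,"ty": 0,"tz": 0,"ax": 0,"ay": 0,"az": 0},{"fingers": 0.05,"tx": 0,"ty": 0,"tz": 0,"ax": 0,"ay": 0,"az": 0}]}}

```text
time_s: 25.17
tcp_pos: [0.222, -0.5479, 0.2216]
ee_rot: [[0.0, -0.995, 0.105], [0.0, 0.105, 0.995], [-1.0, -0.0, 0.0]]
wrist_force: [0.0, 0.6, 0.4]
gripper_width: 0.475
```

Run:
```python
from h import *
print(r.sense()['tcp_pos'])
p=viewer.capture('top')
im=cv2.resize(p['image'],None,fx=3,fy=3,interpolation=cv2.INTER_CUBIC);im=cv2.GaussianBlur(im,(5,5),0)
hsv=cv2.cvtColor(im,cv2.COLOR_RGB2HSV);H,S,V=hsv[...,0],hsv[...,1],hsv[...,2]
tray=((S>70)|(V<75)).astype(np.uint8)
tgt=dict(meter=(452.5,-299.3,83.6,.024,2),battery=(562,-311.4,83.6,.014,0),motor=(549.3,326.6,95.4,.017,0),switch=(474.9,319.9,0,.014,0),holder=(400.2,312.8,95.4,.013,0))
det=dict(meter='meter_c',battery='block_battery_c',motor='motor_c',switch='switch_c',holder='cell_holder_c',lamp='lamp_c',buzzer='buzzer_c')
tgt.update(lamp=(541.5,-8.9,-17.2,.006,0),buzzer=(556.4,111.7,0,.01,0))
for k,(x,y,a,z,_) in tgt.items():
    ds=spotter.silhouettes(det[k],p)
    for d in ds:
        c=max(cv2.findContours(d['region'].astype(np.uint8),cv2.RETR_EXTERNAL,cv2.CHAIN_APPROX_NONE)[0],key=len)
        if len(c)<8: continue
        q=rect(p,c.astype(float),z)
        if np.hypot(q[0]-x,q[1]-y)<60: print(k,round(d['score'],2),np.round(q,1),'target',x,y,a)
a=p['image'];g=np.hstack([cv2.resize(a[195:325,85:165],None,fx=4.5,fy=4.5,interpolation=cv2.INTER_CUBIC),cv2.resize(a[185:315,370:450],None,fx=4.5,fy=4.5,interpolation=cv2.INTER_CUBIC)])
save(g,'trays')
```

```text
[ 0.22196592 -0.54785479  0.22163875]
battery 0.63 [ 563.4 -312.8   54.8   28.7   86.   563.5 -312.1] target 562 -311.4 83.6
motor 0.81 [549.4 328.7  72.1  26.7 -87.4 549.6 328.4] target 549.3 326.6 95.4
switch 0.6 [473.6 316.7 250.5 132.9   5.7 474.5 316.9] target 474.9 319.9 0
switch 0.52 [474.9 321.5  50.4  38.7  89.5 475.1 320.7] target 474.9 319.9 0
holder 0.63 [402.6 315.2  64.6  36.3 -84.8 402.9 315.3] target 400.2 312.8 95.4
lamp 0.91 [542.4  -8.2  42.   40.4 -19.  542.6  -8.5] target 541.5 -8.9 -17.2
buzzer 0.68 [557.5 110.6  26.9  26.2  44.9 557.6 110.8] target 556.4 111.7 0
```

View pics/trays.png

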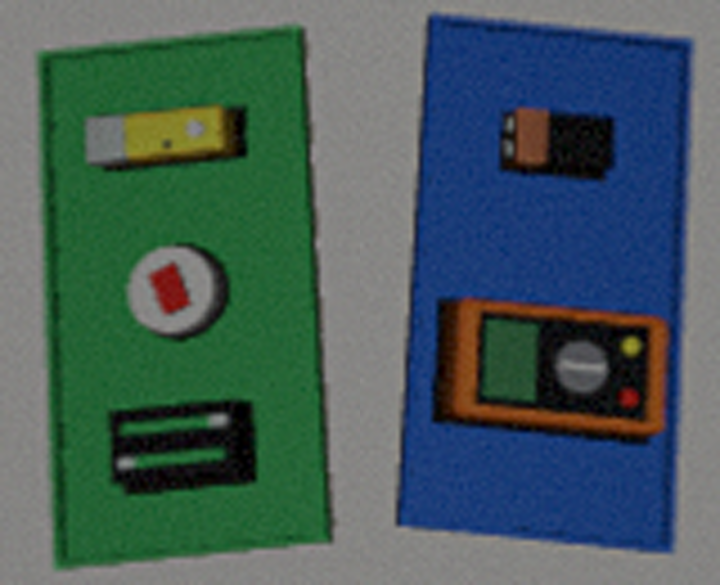

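Run:
```python
from h import *
p=viewer.capture('top')
im=cv2.resize(p['image'],None,fx=3,fy=3,interpolation=cv2.INTER_CUBIC);im=cv2.GaussianBlur(im,(5,5),0)
h=cv2.cvtColor(im,cv2.COLOR_RGB2HSV);H,S,V=[h[...,i].astype(int) for i in range(3)]
def rep(k,m,box,z):
    M=np.zeros(m.shape,np.uint8);u0,u1,v0,v1=[3*b for b in box];M[v0:v1,u0:u1]=m[v0:v1,u0:u1]
    M=cv2.morphologyEx(M,cv2.MORPH_OPEN,np.ones((3,3)))
    c=max(cv2.findContours(M,cv2.RETR_EXTERNAL,cv2.CHAIN_APPROX_NONE)[0],key=cv2.contourArea)
    print(k,np.round(rect(p,(c-1)/3.,z),1))
rep('meter top',((H<22)&(S>110)&(V>95)).astype(np.uint8),(372,445,240,292),.032)
rep('motor yellow+steel top',(((H>18)&(H<35)&(S>90)&(V>95))|((S<60)&(V>85))).astype(np.uint8),(98,146,212,238),.026)
rep('switch top',((S<60)&(V>100)).astype(np.uint8),(105,145,240,280),.022)
```

```text
meter top [ 453.5 -299.2   97.    54.    83.7  453.4 -299.1]
motor yellow+steel top [548.5 328.6  65.9  22.  -84.9 548.6 328.8]
switch top [474.6 318.8  40.4  39.9  78.4 474.6 318.9]
```

All are within about 3 mm and 2° of their outlines, so I'm handing in.

```bash
python3 -c "
from station import job
print(job.finish_job())"
```

```text
the job is handed in; nothing more can be done
None
```

Both kits are made up and the job is handed in at about 26 s of the 112 s allowed. The multimeter and block battery are in the blue tray. The gear motor, switch and cell holder are in the green tray.

The last top-camera check measured each thing against its own outline:

| Thing | Offset from outline centre (world x, y) | Angle off |
|---|---|---|
| Multimeter | about 1 mm, 0 mm | under 1° |
| Block battery | about 1.5 mm, 1.5 mm | about 2° |
| Gear motor | about 1 mm, 2 mm | under 1° |
| Switch | about 0 mm, 1 mm | any yaw allowed |
| Cell holder | about 2.5 mm, 2.5 mm | under 1° |

- **Left alone:** the lamp holder and the buzzer measured within about 1.5 mm of where they started.
- **Resting and clear:** the picture shows everything flat and face up. The gripper was clear, at about 0.22 m height away from both trays.
- **Cell holder:** I let it go about 6 mm higher than intended because the arm had not settled. It still landed flat, as the table shows.
- **Disagreements:** the trained network missed the multimeter in the last picture. For the switch it gave a poor outline and one false hit on the whole tray. I measured those two, and re-measured the motor, by colour instead.

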